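Load slide mailers on the transfer carriage

TASK

Pull the carriage out to its loading stop by the green post, then lay every standing slide mailer tube on its side in a cradle of its own, about centred, with the orange rib down in the cradle's slot so that it sits fully down. Then slide the loaded carriage home until it meets its stop, and once it is home press the red call button all the way. Do not disturb the other things on the bench, and if a tube gets knocked, put it right.

Things in the scene. Friction and masses are not known exactly. Their poses are not given: they have to be found in the camera images.
- mailer_a_center (a point): middle of a round slide mailer tube, on its axis, 50 mm from either end; z axis runs along the tube from foot to cap, x axis points out through its rib. Grey tube, blue screw cap, heavy steel foot, one orange straight rib; 100 mm long, 32 mm diameter all over, 55 to 115 g. Starts standing on the bench; may be absent
- mailer_a: the same mailer tube, origin at the centre of its foot, same axes. Its orange rib is 6 mm wide and stands 7 mm proud of the wall, from 4 to 78 mm above the foot's underside. The foot (10 mm high) holds most of the weight: centre of mass about 15 mm above the underside
- mailer_b_center (a point): middle of a round slide mailer tube, on its axis, 50 mm from either end; z axis runs along the tube from foot to cap, x axis points out through its rib. Grey tube, blue screw cap, heavy steel foot, one orange straight rib; 100 mm long, 32 mm diameter all over, 55 to 115 g. Starts standing on the bench; may be absent
- mailer_b: the same mailer tube, origin at the centre of its foot, same axes. Its orange rib is 6 mm wide and stands 7 mm proud of the wall, from 4 to 78 mm above the foot's underside. The foot (10 mm high) holds most of the weight: centre of mass about 15 mm above the underside
- mailer_c_center (a point): middle of a round slide mailer tube, on its axis, 50 mm from either end; z axis runs along the tube from foot to cap, x axis points out through its rib. Grey tube, blue screw cap, heavy steel foot, one orange straight rib; 100 mm long, 32 mm diameter all over, 55 to 115 g. Starts standing on the bench; may be absent
- mailer_c: the same mailer tube, origin at the centre of its foot, same axes. Its orange rib is 6 mm wide and stands 7 mm proud of the wall, from 4 to 78 mm above the foot's underside. The foot (10 mm high) holds most of the weight: centre of mass about 15 mm above the underside
- cradle_0 (a point): cradle nearest the robot of three alike, 79 mm apart: where the middle of a seated tube lies, 50 mm above the bench, 30 mm above the carriage deck. y axis: lengthwise (the cap may point either way), z up. Two black 45-degree V saddles, each 18 mm long, centred 38 mm either side along y, split by a 10 mm slot for the rib
- cradle_1 (a point): middle cradle, like cradle_0. The saddles' upper edges lie about 6 mm below this point and reach 21 mm to each side of it; between the two saddles the deck is open. A tube whose rib is not in the slot rides several mm high
- cradle_2 (a point): cradle farthest from the robot, like cradle_0. Beyond the saddles each cradle has a black upright lip at both ends, 28 mm wide, inner faces 59 mm from this point along y, tops 3 mm below this point: a tube has 9 mm of play lengthwise each way
- post_grip (a point): green square upright post, 18 x 18 mm, on the carriage's end nearest the robot, sides parallel to this point's axes; this point is on its axis, 64 mm above the bench, 16 mm below the post's top; y axis is the direction in which the carriage runs along its track, +y is towards home (the sterile cabinet's side, the robot's left), -y towards the loading end
- carriage (a joint): travel of the aluminium carriage (262 x 128 mm deck) along the steel track, m: 0 at the home stop (left, the robot's +y side), growing towards the loading stop (-y side). The stops are hidden in the rails, about 0.12 apart, and felt as a sudden rise of force: sliding takes about 2 N
- call (a joint): travel of the red call button, m: 0 up, 0.006 fully down (about 5 N); springs back
- call_top (a point): centre of the top face of the red round call button (30 mm across), left of the track; it is pressed straight down
- mailer_box: grey flat slide mailer box, 85 x 60 x 28 mm, origin under its centre; leave alone
- staining_jar: blue plastic staining jar, open, 60 mm across, 85 mm high, origin under its centre; leave alone
- slide_holder: chrome slide holder with three slides, 85 x 32 x 29 mm high, origin under its centre, long side along its x axis; leave alone
- reagent: amber reagent bottle, 52 mm across, 120 mm high, origin under its centre; leave alone
- slide_tray: shallow steel slide tray, 100 x 130 x 18 mm, origin under its centre; leave alone

How it is judged:
By the outcome, as a careful person would: the job done as asked, in the order asked, and still so for the second after the job is handed in, with the robot touching nothing.
Of mailer_a, mailer_b, mailer_c only 2 to 3 are there at a start; the rules pass over those that are not, and their reading is None.
At some moment in a run one of mailer_a, mailer_b, mailer_c may be knocked a few centimetres aside while the robot is not near it.
It also fails if it takes over 210 s, if anything falls off the work surface, if the arm or the gripper's body presses on something with over 40 N, if the wrist force passes 120 N, or if a joint passes its speed limit or range.

ROBOT

A 6-joint arm with a two-finger parallel gripper is mounted at the origin on the work surface. World frame = base frame: x ahead of the robot, y to its left, z up, the work surface at z = 0. Lengths are in mm, angles in rad, forces in N, time in s.
With the tool pointing down it reaches from about 425 to 950 mm from the base axis. Payload 3.5 kg.
Tool frame: the origin (TCP) lies midway between the tips of the shut fingers; the grasp point (between the pads) lies 19 mm behind it; z points along the fingers, y is the line along which they close (so a half turn about z gives the same grasp; the last joint's range is limited). The gripper opens to 85 mm and grips with 20 to 120 N. Pads are 22 mm wide; open, the fingers measure 114 mm over their backs; the gripper's body (76 mm by 85 mm) begins 54 mm behind the grasp point. The pads swing forward as they close: fully open they stand 13 mm farther back than shut.
Start: joints at [-0.15, 0.286, 1.577, -0, 1.279, -0.15], TCP at [674.986, 0.032, 231.325] pointing down, gripper open.
Joint ranges: [-2.77, 2.77], [-0.9, 2.22], [0.21, 2.48], [-1.53, 4.67], [0.24, 2.81], [-2.84, 2.84]. Speed limits (rad/s): [2.79, 2.79, 3.14, 3.14, 3.14, 3.14].

INTERFACE

Orientations are given as a unit quaternion [x, y, z, w].
In Python, from plant import bot, eyes, order gives the robot as it stands. The module is installed in compiled form; this text tells all that it offers.
- The arm moves only by the tool send_rows, never from a script. Its argument "series" is a list of rows, each an object with "xyz": the shift along the tool's x, y, z in m, a list of three; "twist": the turn, a rotation vector about the tool's x, y, z in degrees, a list of three; "jaw": the opening, from -1 (shut) to 1 (fully open), so that 0 is half open. In form: [{"xyz": [x, y, z], "twist": [rx, ry, rz], "jaw": jaw}, ...]. A call has exactly 10 rows; each row shifts and turns the commanded pose from where the row before left it, along the tool's axes as they then stand; what a row does not reach is not made up. A row lasts 1/8 s, in which the tool goes at most 62.5 mm and 10.7 degrees, less where a joint would pass 70% of its speed; a pose out of reach is approached as far as the arm can. A call is refused whole if a number of a shift passes 0.0625 or a number of a turn 10.7, either way. A call with a gripper value outside its range is refused whole. The fingers move at their own pace and stop on an object; "force" is the grip in N (left out, the last holds). Time passes only in rows, so rows that do not move let the fingers close, or fill a call up. It gives the time, the measured TCP pose, the force, the opening and the grip force at its end, in the units of the state.
- bot.read_state(): the state, without advancing time (a new reading comes with each control period).
- eyes.snapshot(name): name is "scene" or "side" or "wrist"; returns a dict with "frame" (384x512x3 uint8, red, green, blue), "z_map" (384x512 float32, mm along the optical axis (not along the pixel's ray), 0 where there is no reading), "vfov" (degrees; the focal length in pixels is half the picture's height over the tangent of half this angle, whatever the lens; pixels are square), "cx", "cy" (the principal point, pixels), "origin" and "rotation" of the camera in the world. Camera axes: x right, y down, z forward; pixel columns grow to the right and rows downward; lengths in mm; the calibration is good to about 2 mm. A picture is of the moment at which its call begins.
- order.finish_job(): hands the job in; it is judged then, once.
The state is a dict: "t": time; "qpos": joint angles; "joint_velocities": joint speeds; "effort": joint torques, N m; "position": TCP position; "eef_rot": TCP orientation; "force": force on the tool from outside, world axes, zero at the start; "torque": the same for the moment, N m; "width": opening from 0.0 (shut) to 1.0 (fully open); "grasp_force": force on a finger pad.
Only numpy, scipy, OpenCV 4.12 (cv2) and the standard library are available. Lean on these libraries where they do the work, as an engineer would, in place of code of your own. Each camera call takes 0.05 s, during which the arm holds its last target. There are 200 camera calls.

## Working session

There is one attempt and no reset: what is moved stays moved. The work goes in short steps, Python scripts to look and compute and a tool call to move; the robot and the scene stay as the last step left them, time stands still between calls to the robot, and variables do not carry over. Pictures are saved under pics/ and viewed, at most 14 in all, crops included, and the job is handed in when it is done.

Besides the shell and the picture viewer there is one more tool, called after "Call:" as name([rows], argument=value, ...), one row to a line, values as JSON. send_rows: Moves the arm, as the interface text tells. Its arguments: {"type":"object","properties":{"series":{"type":"array"},"force":{"type":"number"}},"required":["series"]}

```bash
mkdir -p pics; cat > h.py <<'E'
import numpy as np, cv2
from plant import bot, eyes, order
from scipy.spatial.transform import Rotation as R
def snap(n):
    s=eyes.snapshot(n); s['f']=192/np.tan(np.radians(s['vfov'])/2); s['rotation']=np.array(s['rotation']);s['origin']=np.array(s['origin'])
    if s['rotation'].shape!=(3,3): s['rotation']=R.from_quat(s['rotation'].ravel()).as_matrix()
    return s
def pts(s):
    v,u=np.mgrid[0:384,0:512]; z=s['z_map']
    c=np.stack([(u-s['cx'])/s['f']*z,(v-s['cy'])/s['f']*z,z],-1)
    return c@s['rotation'].T+s['origin']
def ray(s,u,v,h):
    d=s['rotation']@np.array([(u-s['cx'])/s['f'],(v-s['cy'])/s['f'],1]); return s['origin']+d*(h-s['origin'][2])/d[2]
def save(s,n): cv2.imwrite('pics/'+n,s['frame'][:,:,::-1])
def hsv(s): return cv2.cvtColor(s['frame'],cv2.COLOR_RGB2HSV)
E
python3 - <<'E'
from h import *
print(bot.read_state())
for n in ['scene','side','wrist']:
    s=snap(n); save(s,n+'0.png'); print(n,s['origin'],s['rotation'].round(3).tolist(),s['vfov'],s['cx'],s['cy'],(s['z_map']>0).mean())
a=[cv2.imread(f'pics/{n}0.png') for n in ['scene','side']]
E
```

```text
{'t': 0.0, 'qpos': array([-1.50001409e-01,  2.87185072e-01,  1.57820187e+00,  5.39916706e-05,
        1.27859286e+00, -1.50003269e-01]), 'joint_velocities': array([ 7.09955336e-04,  9.28644712e-04, -4.20987236e-04, -2.02056692e-05,
       -5.35813568e-04, -4.48585478e-05]), 'effort': array([-1.79628755e-04, -4.05981302e+01, -2.92628127e+01, -1.54224781e-04,
        5.81841552e-03,  3.74769741e-06]), 'position': array([6.74335862e+02, 1.42053269e-01, 2.29920773e+02]), 'eef_rot': array([ 7.07111140e-01,  7.07101414e-01, -6.87583614e-04, -9.75970710e-04]), 'force': array([ 0.59095968, -1.46056223,  0.58100257]), 'torque': array([-0.0108049 ,  0.01816686,  0.00222258]), 'grasp_force': 0.0, 'width': 1.002953152402852}
scene [1202.91667195  112.59950865 1105.84476548] [[-0.204, 0.852, -0.481], [0.979, 0.172, -0.111], [-0.012, -0.494, -0.87]] 56.263888138850625 256.78698322568596 193.26474238888252 0.995849609375
side [576.02707415 711.32508671 752.54799948] [[-0.999, -0.043, 0.029], [-0.051, 0.695, -0.717], [0.011, -0.717, -0.697]] 54.937899991753206 256.23882372918666 187.0040967649377 0.9959716796875
wrist [673.94008334  79.90370667 371.7688072 ] [[1.0, 0.001, -0.002], [-0.0, -0.95, -0.311], [-0.002, 0.311, -0.95]] 60.89828248521661 257.43192108035146 192.47745499276493 0.9960428873697916
```

View pics/scene0.png

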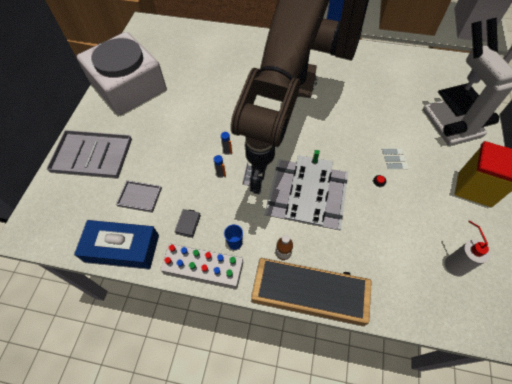

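View pics/side0.png

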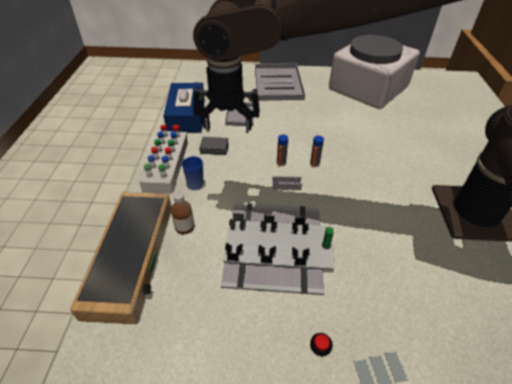

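View pics/wrist0.png

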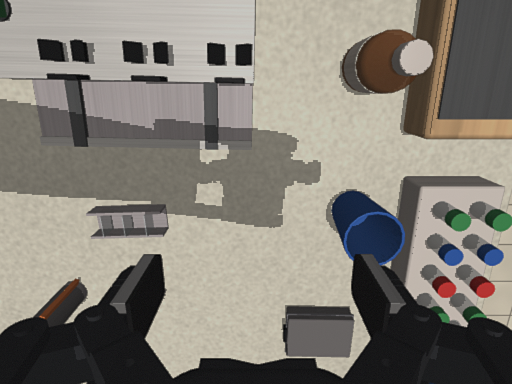

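The views show two standing tubes: blue caps at scene (225,137) and (218,160), side (318,142) and (283,140). The green post is at scene (316,155), the red button at (380,181), and the slide holder lies beside the track at (248,175).

```bash
cat >> h.py <<'E'
RNG={'blue':((105,120,40),(125,255,255)),'orange':((5,140,60),(18,255,255)),'green':((50,100,30),(85,255,255)),'red':((0,180,80),(4,255,255))}
def blobs(s,col,amin=12,box=(350,900,-450,450)):
    P=pts(s); m=cv2.inRange(hsv(s),*[np.array(x) for x in RNG[col]])
    m[(P[...,0]<box[0])|(P[...,0]>box[1])|(P[...,1]<box[2])|(P[...,1]>box[3])]=0
    n,l,st,c=cv2.connectedComponentsWithStats(m)
    for i in range(1,n):
        if st[i,4]>=amin:
            q=P[l==i]; print(col,c[i].round(1),st[i,4],'med',np.median(q,0).round(0),'lo',np.percentile(q,3,0).round(0),'hi',np.percentile(q,97,0).round(0))
E
python3 - <<'E'
from h import *
for n in ['scene','side']:
    s=snap(n); print(n)
    for c in RNG: blobs(s,c)
    P=pts(s); g=hsv(s)
    m=((g[...,2]<45)&(P[...,2]>24)&(P[...,2]<60)&(P[...,0]>420)&(P[...,0]<720)&(P[...,1]>20)&(P[...,1]<300)).astype(np.uint8)
    k,l,st,c=cv2.connectedComponentsWithStats(m)
    for i in range(1,k):
        if st[i,4]>8: q=P[l==i]; print('blk',c[i].round(0),st[i,4],q.mean(0).round(0),q.min(0).round(0),q.max(0).round(0))
    # deck height band
    m=(P[...,2]>15)&(P[...,2]<26)&(P[...,0]>380)&(P[...,0]<760)&(P[...,1]>20)&(P[...,1]<320)
    q=P[m]; print('deck',np.percentile(q,[1,50,99],axis=0).round(0).tolist())
    im=cv2.resize(s['frame'][100:260,180:420] if n=='scene' else s['frame'][120:300,200:440],None,fx=3,fy=3)[:,:,::-1]; cv2.imwrite(f'pics/{n}1.png',im)
E
```

```text
scene
blue [224.8 136.3] 62 med [ 440. -176.   97.] lo [ 421. -188.   82.] hi [ 450. -165.  101.]
blue [217.7 159.9] 70 med [ 542. -174.   97.] lo [ 524. -187.   80.] hi [ 553. -163.  101.]
blue [135.8 234.8] 664 med [ 846. -349.   73.] lo [ 820. -441.   68.] hi [ 896. -311.   77.]
blue [233.6 235.9] 340 med [776. -64.  50.] lo [763. -87.   1.] hi [817. -36.  84.]
blue [183.6 250.2] 32 med [ 873. -195.   81.] lo [ 864. -202.   74.] hi [ 879. -188.   84.]
blue [219.9 257.3] 28 med [873. -82.  80.] lo [865. -88.  76.] hi [881. -75.  84.]
orange [229.8 146.4] 23 med [ 443. -161.   48.] lo [ 440. -164.   11.] hi [ 445. -158.   74.]
orange [223.2 169.9] 24 med [ 547. -158.   45.] lo [ 543. -162.   16.] hi [ 550. -155.   75.]
orange [284.2 246.6] 128 med [803. 101.  83.] lo [785.  81.  71.] hi [814. 120.  95.]
green [315.6 155.8] 44 med [436. 152.  65.] lo [421. 147.  27.] hi [438. 158.  82.]
green [195.8 252.5] 26 med [ 873. -156.   80.] lo [ 864. -163.   77.] hi [ 880. -150.   84.]
green [232.2 259.7] 26 med [873. -44.  81.] lo [864. -50.  78.] hi [880. -38.  83.]
red [380.3 178.9] 47 me
[... 2373 characters left out ...]
   79.] hi [ 874. -224.   83.]
red [167.7 150. ] 18 med [ 868. -116.   81.] lo [ 863. -127.   78.] hi [ 873. -112.   83.]
red [321.7 341.5] 194 med [454. 391.  21.] lo [441. 374.  12.] hi [467. 405.  23.]
blk [238. 221.] 82 [646. 101.  37.] [631.  86.  25.] [663. 121.  46.]
blk [269. 222.] 113 [568. 102.  38.] [552.  86.  24.] [587. 122.  48.]
blk [300. 224.] 123 [489. 104.  38.] [472.  88.  25.] [507. 124.  49.]
blk [233. 252.] 138 [649. 199.  38.] [630. 179.  25.] [667. 213.  49.]
blk [266. 255.] 135 [571. 201.  38.] [553. 180.  24.] [589. 215.  48.]
blk [300. 257.] 137 [492. 203.  38.] [473. 182.  24.] [509. 217.  47.]
deck [[413.0, 88.0, 16.0], [535.0, 154.0, 20.0], [668.0, 216.0, 25.0]]
```

View pics/scene1.png

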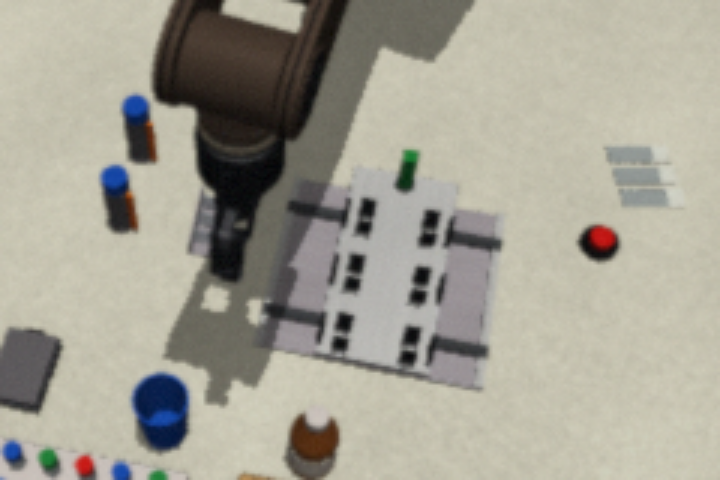

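View pics/side1.png

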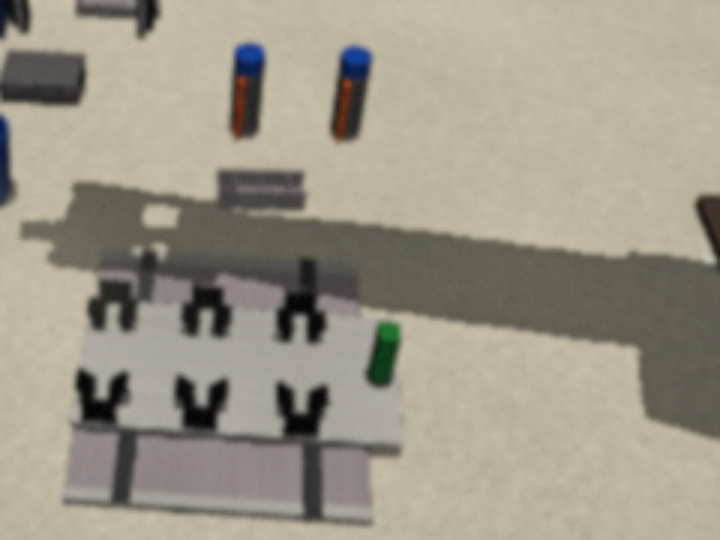

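Two tubes are present, at about (436,-175) and (538,-175), with their ribs facing roughly +y. The post is at about (429,155) and the carriage is mid-travel. I'll move above the post.

Call:
send_rows([
  {"xyz": [0.0194, -0.0306, 0.0125], "twist": [0, 0, 0], "jaw": 0.2},
  {"xyz": [0.0194, -0.0306, 0.0125], "twist": [0, 0, 0], "jaw": 0.2},
  {"xyz": [0.0194, -0.0306, 0.0125], "twist": [0, 0, 0], "jaw": 0.2},
  {"xyz": [0.0194, -0.0306, 0.0125], "twist": [0, 0, 0], "jaw": 0.2},
  {"xyz": [0.0194, -0.0306, 0.0125], "twist": [0, 0, 0], "jaw": 0.2},
  {"xyz": [0.0194, -0.0306, 0.0125], "twist": [0, 0, 0], "jaw": 0.2},
  {"xyz": [0.0194, -0.0306, 0.0125], "twist": [0, 0, 0], "jaw": 0.2},
  {"xyz": [0.0194, -0.0306, 0.0125], "twist": [0, 0, 0], "jaw": 0.2},
  {"xyz": [0, 0, 0], "twist": [0, 0, 0], "jaw": 0.2},
  {"xyz": [0, 0, 0], "twist": [0, 0, 0], "jaw": 0.2},
], force=40)

```text
t: 1.5
position: [430.9, 155.2, 131.9]
eef_rot: [0.707, 0.707, 0.001, 0.001]
force: [-0.4, -0.2, 0.2]
width: 0.599
grasp_force: 0.0
```

```bash
python3 - <<'E'
from h import *
s=bot.read_state(); print(s['position'],s['eef_rot'],s['qpos'],s['force'],s['width'])
# unobstructed refinement
for n in ['scene','side']:
    k=snap(n); P=pts(k); blobs(k,'green',12,(380,480,100,220))
    g=hsv(k); m=cv2.inRange(g,np.array(RNG['blue'][0]),np.array(RNG['blue'][1]))>0
    o=cv2.inRange(g,np.array(RNG['orange'][0]),np.array(RNG['orange'][1]))>0
    for x0 in (435,538):
        near=(abs(P[...,0]-x0)<40)&(abs(P[...,1]+175)<40)
        t=P[m&near&(P[...,2]>97)]; r=P[o&near]
        mid=(t.min(0)+t.max(0))/2; print(n,x0,'cap',t.mean(0).round(1),mid.round(1),len(t),'rib',np.median(r,0).round(1))
E
```

```text
[430.93127997 155.18171747 131.91238637] [7.07017618e-01 7.07195528e-01 5.24211584e-04 5.46857201e-04] [ 1.23655356e-01 -9.39235681e-02  2.18019346e+00 -2.51252671e-04
  1.05382354e+00  1.23527771e-01] [-0.38563647 -0.17521481  0.15177074] 0.5991087644178914
green [315.5 156.3] 53 med [436. 152.  61.] lo [425. 146.  25.] hi [451. 159. 105.]
scene 435 cap [ 435.4 -175.3   99.2] [ 437.5 -177.   100.2] 25 rib [ 442.4 -160.8   47.1]
scene 538 cap [ 541.  -175.2   98.7] [ 539.  -175.7   99.7] 36 rib [ 546.8 -158.2   43.8]
green [327.7 237.6] 141 med [427. 161.  61.] lo [419. 148.  28.] hi [434. 163.  81.]
side 435 cap [ 431.4 -176.6   99.4] [ 431.8 -176.4   99.5] 46 rib [ 438.9 -158.1   48.2]
side 538 cap [ 535.4 -172.4   99.5] [ 535.  -174.4   99.6] 50 rib [ 542.5 -156.1   47.6]
```

Call:
send_rows([
  {"xyz": [0, 0, 0.02], "twist": [0, 0, 0], "jaw": 0.2},
  {"xyz": [0, 0, 0.025], "twist": [0, 0, 0], "jaw": 0.2},
  {"xyz": [0, 0, 0.025], "twist": [0, 0, 0], "jaw": 0.2},
  {"xyz": [0, 0, 0.018], "twist": [0, 0, 0], "jaw": 0.2},
  {"xyz": [0, 0, 0], "twist": [0, 0, 0], "jaw": 0.2},
  {"xyz": [0, 0, 0], "twist": [0, 0, 0], "jaw": -1},
  {"xyz": [0, 0, 0], "twist": [0, 0, 0], "jaw": -1},
  {"xyz": [0, 0, 0], "twist": [0, 0, 0], "jaw": -1},
  {"xyz": [0, 0, 0], "twist": [0, 0, 0], "jaw": -1},
  {"xyz": [0, 0, 0], "twist": [0, 0, 0], "jaw": -1},
], force=40)

```text
t: 2.85
position: [425.1, 155.3, 43.7]
eef_rot: [0.707, 0.707, -0.005, -0.005]
force: [-18.5, -0.6, 14.5]
width: 0.205
grasp_force: 38.6
```

Call:
send_rows([
  {"xyz": [-0.004, 0, 0], "twist": [0, 0, 0], "jaw": -1},
  {"xyz": [-0.004, 0, 0], "twist": [0, 0, 0], "jaw": -1},
  {"xyz": [-0.004, 0, 0], "twist": [0, 0, 0], "jaw": -1},
  {"xyz": [-0.004, 0, 0], "twist": [0, 0, 0], "jaw": -1},
  {"xyz": [-0.004, 0, 0], "twist": [0, 0, 0], "jaw": -1},
  {"xyz": [-0.004, 0, 0], "twist": [0, 0, 0], "jaw": -1},
  {"xyz": [-0.004, 0, 0], "twist": [0, 0, 0], "jaw": -1},
  {"xyz": [-0.004, 0, 0], "twist": [0, 0, 0], "jaw": -1},
  {"xyz": [-0.004, 0, 0], "twist": [0, 0, 0], "jaw": -1},
  {"xyz": [-0.004, 0, 0], "twist": [0, 0, 0], "jaw": -1},
])

```text
t: 4.1
position: [424.2, 116.0, 43.7]
eef_rot: [0.708, 0.707, -0.005, -0.006]
force: [-22.1, 1.6, 18.5]
width: 0.205
grasp_force: 41.6
```

Call:
send_rows([
  {"xyz": [-0.003, -0.002, 0], "twist": [0, 0, 0], "jaw": -1},
  {"xyz": [-0.003, -0.002, 0], "twist": [0, 0, 0], "jaw": -1},
  {"xyz": [-0.003, -0.001, 0], "twist": [0, 0, 0], "jaw": -1},
  {"xyz": [-0.003, 0, 0], "twist": [0, 0, 0], "jaw": -1},
  {"xyz": [-0.002, 0, 0], "twist": [0, 0, 0], "jaw": -1},
  {"xyz": [-0.002, 0, 0], "twist": [0, 0, 0], "jaw": -1},
  {"xyz": [-0.002, 0, 0], "twist": [0, 0, 0], "jaw": -1},
  {"xyz": [-0.002, 0, 0], "twist": [0, 0, 0], "jaw": -1},
  {"xyz": [0, 0, 0], "twist": [0, 0, 0], "jaw": -1},
  {"xyz": [0, 0, 0], "twist": [0, 0, 0], "jaw": -1},
])

```text
t: 5.35
position: [423.9, 95.2, 43.7]
eef_rot: [0.707, 0.707, -0.001, -0.002]
force: [-7.3, 0.2, 6.7]
width: 0.204
grasp_force: 41.3
```

Call:
send_rows([
  {"xyz": [-0.0015, -0.001, 0], "twist": [0, 0, 0], "jaw": -1},
  {"xyz": [-0.0015, -0.001, 0], "twist": [0, 0, 0], "jaw": -1},
  {"xyz": [-0.0015, 0, 0], "twist": [0, 0, 0], "jaw": -1},
  {"xyz": [-0.0015, 0, 0], "twist": [0, 0, 0], "jaw": -1},
  {"xyz": [-0.0015, 0, 0], "twist": [0, 0, 0], "jaw": -1},
  {"xyz": [-0.0015, 0, 0], "twist": [0, 0, 0], "jaw": -1},
  {"xyz": [-0.0015, 0, 0], "twist": [0, 0, 0], "jaw": -1},
  {"xyz": [-0.0015, 0, 0], "twist": [0, 0, 0], "jaw": -1},
  {"xyz": [0, 0, 0], "twist": [0, 0, 0], "jaw": -1},
  {"xyz": [0, 0, 0], "twist": [0, 0, 0], "jaw": -1},
])

```text
t: 6.6
position: [424.0, 90.6, 43.8]
eef_rot: [0.709, 0.705, 0.007, -0.005]
force: [3.6, 36.8, -2.2]
width: 0.204
grasp_force: 40.0
```

Call:
send_rows([
  {"xyz": [0.0025, 0, 0], "twist": [0, 0, 0], "jaw": -1},
  {"xyz": [0.0025, 0, 0], "twist": [0, 0, 0], "jaw": -1},
  {"xyz": [0, 0, 0], "twist": [0, 0, 0], "jaw": 0.2},
  {"xyz": [0, 0, 0], "twist": [0, 0, 0], "jaw": 0.2},
  {"xyz": [0, 0, 0], "twist": [0, 0, 0], "jaw": 0.2},
  {"xyz": [0, 0, -0.02], "twist": [0, 0, 0], "jaw": 0.2},
  {"xyz": [0, 0, -0.04], "twist": [0, 0, 0], "jaw": 0.2},
  {"xyz": [0, 0, -0.05], "twist": [0, 0, 0], "jaw": 0.2},
  {"xyz": [0, 0, -0.05], "twist": [0, 0, 0], "jaw": 0.2},
  {"xyz": [0, 0, -0.04], "twist": [0, 0, 0], "jaw": 0.2},
])

```text
t: 7.85
position: [423.7, 87.7, 245.8]
eef_rot: [0.707, 0.707, 0.001, 0.001]
force: [1.8, 0.9, -0.9]
width: 0.602
grasp_force: 0.0
```

```bash
cat >> h.py <<'E'
def tubes(names=('scene','side'),ctr=((435,-175),(538,-175)),rad=50):
    for n in names:
        k=snap(n); P=pts(k); g=hsv(k); M={c:cv2.inRange(g,np.array(RNG[c][0]),np.array(RNG[c][1]))>0 for c in RNG}
        for c in ctr:
            near=np.hypot(P[...,0]-c[0],P[...,1]-c[1])<rad
            t=P[M['blue']&near&(P[...,2]>97)]; r=P[M['orange']&near]
            if len(t) and len(r): print(n,c,'cap',t.mean(0).round(1),((t.min(0)+t.max(0))/2).round(1),len(t),'rib',np.median(r,0).round(1),len(r))
def cradles(n):
    k=snap(n); P=pts(k); g=hsv(k)
    m=((g[...,2]<45)&(P[...,2]>30)&(P[...,2]<52)&(P[...,0]>460)&(P[...,0]<690)&(P[...,1]>0)&(P[...,1]<290)).astype(np.uint8)
    a,l,st,c=cv2.connectedComponentsWithStats(m)
    for i in range(1,a):
        if st[i,4]>8: q=P[l==i]; print('blk',c[i].round(0),st[i,4],q.mean(0).round(1),q.min(0).round(0),q.max(0).round(0))
    return k
E
python3 - <<'E'
from h import *
s=bot.read_state(); print(s['position'],s['eef_rot'],s['force'])
for n in ('scene','side'): k=cradles(n); blobs(k,'green',12,(380,480,40,220))
tubes()
w=snap('wrist'); save(w,'wrist2.png'); print(w['origin'])
E
```

```text
[423.65188618  87.73758344 245.7842511 ] [0.70719375 0.70701819 0.00080865 0.00127286] [ 1.78664373  0.90480611 -0.88185167]
blk [285. 165.] 19 [478.   49.6  37.6] [469.  43.  30.] [485.  56.  44.]
blk [305. 169.] 17 [480.7 124.6  36.7] [474. 119.  30.] [486. 131.  43.]
blk [304. 175.] 10 [509.7 124.2  39.7] [502. 117.  35.] [512. 131.  44.]
blk [280. 184.] 17 [558.3  47.8  36.1] [552.  41.  30.] [565.  54.  43.]
blk [302. 188.] 18 [560.4 123.3  35.5] [552. 118.  30.] [566. 129.  43.]
blk [278. 190.] 12 [585.2  46.5  38.8] [577.  41.  32.] [592.  52.  45.]
blk [300. 194.] 10 [586.7 122.8  38.8] [578. 118.  31.] [593. 128.  45.]
blk [276. 203.] 18 [637.   45.6  37.4] [631.  40.  30.] [642.  52.  44.]
blk [298. 208.] 16 [638.9 120.9  36.3] [635. 115.  31.] [646. 126.  43.]
blk [274. 210.] 12 [664.9  44.9  40. ] [659.  39.  36.] [669.  52.  44.]
blk [297. 215.] 11 [666.3 121.6  39.4] [658. 116.  34.] [671. 127.  42.]
green [297.6 153.3] 50 med [435.  88.  59.] lo [422.  82.  25.] hi [437.  95.  81.]
blk [242. 201.] 54 [641.   31.8  38.4] [629.  21.  30.] [655.  57.  46.]
blk [270. 200.]
[... 471 characters left out ...]
.  30.] [664. 149.  49.]
blk [268. 233.] 100 [569.4 137.2  39.8] [552. 116.  31.] [587. 151.  48.]
blk [300. 235.] 109 [490.4 139.1  39.6] [473. 118.  30.] [508. 153.  49.]
green [326.  217.2] 126 med [426.  96.  60.] lo [418.  84.  30.] hi [433.  99.  80.]
scene (435, -175) cap [ 435.9 -177.7   98.9] [ 434.9 -178.4   99.4] 27 rib [ 443.  -160.2   45.1] 21
scene (538, -175) cap [ 538.3 -177.5   98.6] [ 538.3 -176.8   99.6] 36 rib [ 546.6 -157.5   47.1] 24
side (435, -175) cap [ 437.4 -170.4   98.9] [ 434.2 -173.6   98.6] 11 rib [ 438.9 -158.9   45.4] 60
side (538, -175) cap [ 535.2 -172.8   99.5] [ 535.  -173.   100.1] 50 rib [ 542.5 -156.6   46.5] 60
[422.53279756 167.76045619 385.61215216]
```

View pics/wrist2.png

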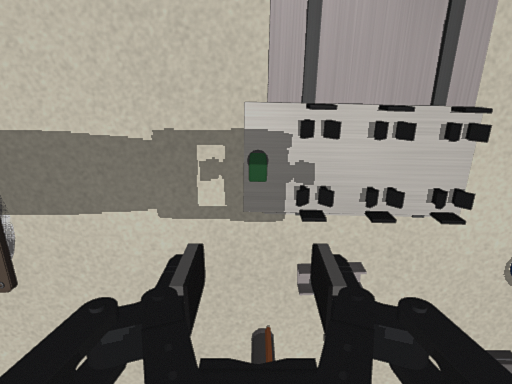

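The wrist picture shows the carriage out at the loading end. The post is at (258,165), with saddle pairs at about (320,130), (393,130), (465,131) and a second row at about y=197. I'll locate the cradles from this view, since it is in the robot's own frame.

```bash
python3 - <<'E'
from h import *
k=cradles('wrist'); blobs(k,'green',12,(380,480,40,220)); blobs(k,'orange',12)
P=pts(k); m=(P[...,2]>78)&(P[...,2]<84)&(abs(P[...,0]-427)<30)&(abs(P[...,1]-88)<30); q=P[m]; print('posttop',q.min(0),q.max(0),len(q))
E
```

```text
blk [323. 106.] 135 [487.7 148.   43.9] [475. 146.  31.] [502. 150.  48.]
blk [399. 108.] 147 [565.1 146.1  44.2] [554. 144.  30.] [581. 148.  48.]
blk [476. 110.] 171 [643.1 144.4  42.9] [633. 142.  30.] [660. 147.  48.]
blk [308. 129.] 221 [474.9 124.7  39.2] [468. 116.  30.] [483. 133.  44.]
blk [333. 129.] 264 [501.3 124.1  38.3] [494. 115.  31.] [509. 132.  44.]
blk [383. 131.] 195 [552.7 123.   39.8] [546. 114.  32.] [562. 131.  44.]
blk [408. 131.] 293 [579.5 122.3  37.9] [573. 114.  30.] [587. 131.  45.]
blk [457. 132.] 170 [630.2 121.5  40.5] [625. 113.  31.] [639. 130.  45.]
blk [482. 133.] 312 [658.1 120.5  37.6] [651. 112.  31.] [665. 129.  45.]
blk [304. 197.] 193 [473.3  49.4  39. ] [467.  40.  30.] [481.  57.  45.]
blk [327. 197.] 228 [499.6  48.7  38.2] [493.  39.  31.] [507.  57.  44.]
blk [373. 198.] 172 [551.3  47.9  39.5] [545.  38.  30.] [560.  56.  45.]
blk [397. 199.] 250 [578.   47.   37.8] [571.  37.  30.] [585.  55.  44.]
blk [443. 200.] 147 [628.9  46.5  40.1] [624.  37.  30.] [637.  54.  45.]
blk [466. 200.] 266 [656.5  45.1  37.5] [650.  36.  31.] [663.  53.  44.]
blk [314. 217.] 201 [486.1  26.   40.9] [473.  23.  30.] [499.  27.  47.]
blk [383. 218.] 198 [564.   24.2  40.8] [552.  21.  30.] [578.  26.  48.]
blk [452. 220.] 209 [642.6  22.6  40.7] [630.  20.  30.] [658.  24.  48.]
green [258.8 167.5] 472 med [423.  93.  78.] lo [416.  80.  30.] hi [431.  96.  80.]
orange [269.1 345.3] 185 med [ 437. -158.   38.] lo [ 434. -163.    8.] hi [ 441. -156.   62.]
posttop [414.64156471  78.1976694   78.01133623] [432.08211951  96.36204961  81.38443085] 281
```

```bash
cat >> h.py <<'E'
def toolR(az,tilt,spin=0):
    """z_tool: azimuth az(deg), tilted tilt deg from straight down; y_tool horizontal, = z_h rotated -90 about world z"""
    a,t=np.radians([az,tilt]); h=np.array([np.cos(a),np.sin(a),0]); z=h*np.sin(t)-np.array([0,0,np.cos(t)])
    y=np.array([h[1],-h[0],0]); return np.stack([np.cross(y,z),y,z],1)
def plan(R1,p1,p0=None,R0=None):
    s=bot.read_state(); R0=R.from_quat(s['eef_rot']).as_matrix() if R0 is None else R0; p0=s['position'] if p0 is None else p0
    rv=np.degrees(R.from_matrix(R0.T@R1).as_rotvec()); d=R1.T@(np.array(p1)-p0); d0=R0.T@(np.array(p1)-p0)
    print('pos',s['position'].round(1),'q',s['qpos'].round(2),'F',s['force'].round(1),'w',round(s['width'],2),'| rot',rv.round(1),'/rows',(abs(rv).max()/10.7).round(1),'| shift in new axes',(d/1000).round(4),'in old',(d0/1000).round(4))
E
python3 - <<'E'
from h import *
Rg=toolR(67,55); print(Rg.round(2))
g=np.array([431,-176,47]); h=Rg[:,2]; so=g+19*h-110*h; print(so)
plan(Rg,[so[0],so[1],245])
E
```

```text
[[ 0.22  0.92  0.32]
 [ 0.53 -0.39  0.75]
 [ 0.82  0.   -0.57]]
[ 401.87379356 -244.61704236   99.19545571]
pos [422.4  88.  241.7] q [-0.03 -0.29  2.13 -0.    1.3  -0.03] F [-0.7 -0.4  0.1] w 0.6 | rot [-11.2  54.3  21.1] /rows 5.1 | shift in new axes [-0.1775  0.1111 -0.2593] in old [-0.3326 -0.0204 -0.0032]
```

Call:
send_rows([
  {"xyz": [-0.037, -0.0023, 0], "twist": [0, 0, 0], "jaw": 0.4},
  {"xyz": [-0.037, -0.0023, 0], "twist": [0, 0, 0], "jaw": 0.4},
  {"xyz": [-0.037, -0.0023, 0], "twist": [0, 0, 0], "jaw": 0.4},
  {"xyz": [-0.037, -0.0023, 0], "twist": [0, 0, 0], "jaw": 0.4},
  {"xyz": [-0.037, -0.0023, 0], "twist": [0, 0, 0], "jaw": 0.4},
  {"xyz": [-0.037, -0.0023, 0], "twist": [0, 0, 0], "jaw": 0.4},
  {"xyz": [-0.037, -0.0023, 0], "twist": [0, 0, 0], "jaw": 0.4},
  {"xyz": [-0.037, -0.0023, 0], "twist": [0, 0, 0], "jaw": 0.4},
  {"xyz": [-0.037, -0.0023, 0], "twist": [0, 0, 0], "jaw": 0.4},
  {"xyz": [0, 0, 0], "twist": [0, 0, 0], "jaw": 0.4},
])

```text
t: 9.4
position: [401.4, -246.1, 241.1]
eef_rot: [0.708, 0.706, -0.0, -0.002]
force: [0.7, 1.0, -0.0]
width: 0.701
grasp_force: 0.0
```

Call:
send_rows([
  {"xyz": [0, 0, 0], "twist": [-1.4, 6.8, 2.64], "jaw": 0.4},
  {"xyz": [0, 0, 0], "twist": [-1.4, 6.8, 2.64], "jaw": 0.4},
  {"xyz": [0, 0, 0], "twist": [-1.4, 6.8, 2.64], "jaw": 0.4},
  {"xyz": [0, 0, 0], "twist": [-1.4, 6.8, 2.64], "jaw": 0.4},
  {"xyz": [0, 0, 0], "twist": [-1.4, 6.8, 2.64], "jaw": 0.4},
  {"xyz": [0, 0, 0], "twist": [-1.4, 6.8, 2.64], "jaw": 0.4},
  {"xyz": [0, 0, 0], "twist": [-1.4, 6.8, 2.64], "jaw": 0.4},
  {"xyz": [0, 0, 0], "twist": [-1.4, 6.8, 2.64], "jaw": 0.4},
  {"xyz": [0, 0, 0], "twist": [0, 0, 0], "jaw": 0.4},
  {"xyz": [0, 0, 0], "twist": [0, 0, 0], "jaw": 0.4},
])

```text
t: 10.65
position: [402.6, -244.1, 243.1]
eef_rot: [0.739, 0.49, 0.386, -0.255]
force: [-0.0, -0.7, 0.5]
width: 0.704
grasp_force: 0.0
```

```bash
python3 - <<'E'
from h import *
plan(toolR(67,55),[402,-245,99])
k=snap('wrist'); save(k,'w3.png'); print(k['origin'],k['rotation'].round(2).tolist())
for c in ('blue','orange'): blobs(k,c)
tubes()
E
```

```text
pos [ 402.6 -244.1  243.1] q [-1.12  0.09  1.99  0.68  1.77 -0.84] F [-0.  -0.7  0.5] w 0.7 | rot [ 0.  -0.1  0.1] /rows 0.0 | shift in new axes [-0.1187 -0.0002  0.0818] in old [-0.1189 -0.0005  0.0815]
[ 373.75175659 -309.73128828  389.18336409] [[0.92, -0.31, 0.24], [-0.39, -0.74, 0.55], [0.0, -0.6, -0.8]]
blue [441.1 124.2] 2284 med [772. -69.  62.] lo [758. -91.   7.] hi [812. -37.  84.]
blue [500.9 105.5] 165 med [864. -85.  80.] lo [859. -92.  71.] hi [876. -76.  82.]
blue [347.3 223.7] 802 med [ 531. -181.   99.] lo [ 519. -193.   83.] hi [ 546. -166.  100.]
blue [257.9 260.2] 906 med [ 429. -184.   99.] lo [ 416. -195.   84.] hi [ 442. -168.  100.]
orange [383.5  55.2] 467 med [776.  88.  84.] lo [764.  75.  73.] hi [797. 109. 100.]
scene (435, -175) cap [ 435.5 -177.1   99. ] [ 435.2 -177.1  100.1] 32 rib [ 442.2 -160.9   47.7] 24
scene (538, -175) cap [ 538.7 -176.4   98.7] [ 540.5 -176.2   99. ] 30 rib [ 545.8 -158.3   45. ] 24
side (435, -175) cap [ 431.1 -176.    99.4] [ 430.4 -176.2   99.7] 53 rib [ 439.  -158.4   47.6] 60
side (538, -175) cap [ 534.8 -172.8   99.6] [ 535.  -173.9   99.6] 50 rib [ 542.5 -156.5   47.2] 59
```

View pics/w3.png

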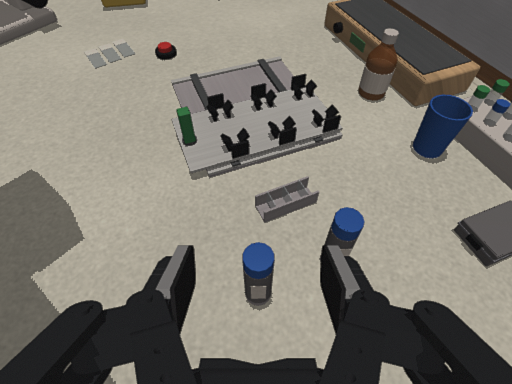

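The wrist camera sees tube A's cap at (258,260) between the fingers and B's at (347,223). I'll take their exact centres from this view.

```bash
cat >> h.py <<'E'
def capw(ctr,rad=45,n='wrist'):
    k=snap(n); P=pts(k); g=hsv(k); m=cv2.inRange(g,np.array(RNG['blue'][0]),np.array(RNG['blue'][1]))>0
    m&=np.hypot(P[...,0]-ctr[0],P[...,1]-ctr[1])<rad
    zt=np.percentile(P[m][:,2],90); v,u=np.where(m&(P[...,2]>zt-2.5)); q=P[v,u]
    (x,y),r=cv2.minEnclosingCircle(q[:,:2].astype(np.float32)); print('cap',(round(x,1),round(y,1)),'r',round(r,1),'mean',q.mean(0).round(1),len(q)); return k
E
python3 - <<'E'
from h import *
capw((429,-178)); capw((531,-178))
Rg=toolR(69,55); h=Rg[:,2]
for g in ([429.5,-178,47],):
  plan(Rg,np.array(g)+17*h); plan(Rg,np.array(g)+17*h-100*h)
E
```

```text
cap (430.0, -180.0) r 15.5 mean [ 429.6 -180.7   99. ] 708
cap (534.1, -177.9) r 15.6 mean [ 533.8 -178.6   98.9] 565
pos [ 402.8 -244.5  243.9] q [-1.12  0.09  1.99  0.68  1.77 -0.84] F [ 0.1 -0.6 -0.6] w 0.7 | rot [ 1.7 -0.1 -0.9] /rows 0.2 | shift in new axes [-0.1202  0.0011  0.1887] in old [-0.1206 -0.0026  0.1884]
pos [ 402.8 -244.5  243.9] q [-1.12  0.09  1.99  0.68  1.77 -0.84] F [ 0.1 -0.6 -0.6] w 0.7 | rot [ 1.7 -0.1 -0.9] /rows 0.2 | shift in new axes [-0.1202  0.0011  0.0887] in old [-0.1203  0.0004  0.0885]
```

Call:
send_rows([
  {"xyz": [0, 0, 0], "twist": [2.4, 0, -1.4], "jaw": 0.4},
  {"xyz": [-0.0202, 0.0001, 0.0145], "twist": [0, 0, 0], "jaw": 0.4},
  {"xyz": [-0.0202, 0.0001, 0.0145], "twist": [0, 0, 0], "jaw": 0.4},
  {"xyz": [-0.0202, 0.0001, 0.0145], "twist": [0, 0, 0], "jaw": 0.4},
  {"xyz": [-0.0202, 0.0001, 0.0145], "twist": [0, 0, 0], "jaw": 0.4},
  {"xyz": [-0.0202, 0.0001, 0.0145], "twist": [0, 0, 0], "jaw": 0.4},
  {"xyz": [-0.0202, 0.0001, 0.0145], "twist": [0, 0, 0], "jaw": 0.4},
  {"xyz": [0, 0, 0], "twist": [0, 0, 0], "jaw": 0.4},
  {"xyz": [0, 0, 0], "twist": [0, 0, 0], "jaw": 0.4},
  {"xyz": [0, 0, 0], "twist": [0, 0, 0], "jaw": 0.4},
])

```text
t: 12.15
position: [404.1, -243.5, 95.2]
eef_rot: [0.727, 0.507, 0.38, -0.264]
force: [0.0, 0.5, -0.2]
width: 0.696
grasp_force: 0.0
```

```bash
python3 - <<'E'
from h import *
capw((429,-178))
Rg=toolR(70,55); h=Rg[:,2]
plan(Rg,np.array([430,-180,47])+17*h)
E
```

```text
cap (429.8, -180.0) r 16.0 mean [ 429.5 -181.3   98.9] 1525
pos [ 404.  -243.4   95.2] q [-1.1   0.34  2.01  0.64  1.56 -1.03] F [ 0.2 -0.   1.5] w 0.7 | rot [ 0.2 -0.1 -0.1] /rows 0.0 | shift in new axes [-0.0002  0.0027  0.1007] in old [-0.0003  0.0024  0.1007]
```

Aligned. I'll approach tube A and grip it.

Call:
send_rows([
  {"xyz": [0, 0.0027, 0.02], "twist": [0, 0, 0], "jaw": 0.4},
  {"xyz": [0, 0, 0.02], "twist": [0, 0, 0], "jaw": 0.4},
  {"xyz": [0, 0, 0.02], "twist": [0, 0, 0], "jaw": 0.4},
  {"xyz": [0, 0, 0.02], "twist": [0, 0, 0], "jaw": 0.4},
  {"xyz": [0, 0, 0.02], "twist": [0, 0, 0], "jaw": 0.4},
  {"xyz": [0, 0, 0], "twist": [0, 0, 0], "jaw": -1},
  {"xyz": [0, 0, 0], "twist": [0, 0, 0], "jaw": -1},
  {"xyz": [0, 0, 0], "twist": [0, 0, 0], "jaw": -1},
  {"xyz": [0, 0, 0], "twist": [0, 0, 0], "jaw": -1},
  {"xyz": [0, 0, 0], "twist": [0, 0, 0], "jaw": -1},
], force=50)

```text
t: 13.45
position: [434.5, -167.1, 37.2]
eef_rot: [0.727, 0.507, 0.38, -0.265]
force: [0.3, -1.0, -0.6]
width: 0.356
grasp_force: 49.1
```

```bash
python3 - <<'E'
from h import *
Rg=toolR(70,55); h=Rg[:,2]
plan(Rg,np.array([430,-180,47])+17*h)
capw((429,-178)); tubes(ctr=((435,-175),))
E
```

```text
pos [ 434.5 -167.1   37.2] q [-0.98  0.4   2.09  0.74  1.4  -1.05] F [ 0.3 -1.  -0.6] w 0.36 | rot [ 0.2 -0.2 -0.2] /rows 0.0 | shift in new axes [0.0002 0.0002 0.0001] in old [0.0002 0.0002 0.0001]
cap (428.1, -179.7) r 16.0 mean [ 427.7 -181.3   99.4] 6512
scene (435, -175) cap [ 433.6 -177.9   98.9] [ 433.2 -178.9  100.2] 27 rib [ 441.1 -160.1   43.4] 27
side (435, -175) cap [ 428.7 -174.9   99.7] [ 428.8 -176.1  100.2] 60 rib [ 437.9 -158.6   48.4] 60
```

Call:
send_rows([
  {"xyz": [0.009, 0, -0.0063], "twist": [0, 0, 0], "jaw": -1},
  {"xyz": [0.018, 0, -0.0126], "twist": [0, 0, 0], "jaw": -1},
  {"xyz": [0.018, 0, -0.0126], "twist": [0, 0, 0], "jaw": -1},
  {"xyz": [0.018, 0, -0.0126], "twist": [0, 0, 0], "jaw": -1},
  {"xyz": [0.018, 0, -0.0126], "twist": [0, 0, 0], "jaw": -1},
  {"xyz": [0.018, 0, -0.0126], "twist": [0, 0, 0], "jaw": -1},
  {"xyz": [0, 0, 0], "twist": [3.85, 0, -2.7], "jaw": -1},
  {"xyz": [0, 0, 0], "twist": [3.85, 0, -2.7], "jaw": -1},
  {"xyz": [0, 0, 0], "twist": [3.85, 0, -2.7], "jaw": -1},
  {"xyz": [0, 0, 0], "twist": [3.85, 0, -2.7], "jaw": -1},
])

```text
t: 14.85
position: [434.5, -167.1, 158.6]
eef_rot: [0.634, 0.62, 0.331, -0.324]
force: [0.0, 0.2, -2.1]
width: 0.356
grasp_force: 49.3
```

```bash
python3 - <<'E'
from h import *
for n in ('scene','side'):
    k=snap(n)
    for c in ('blue','orange'): blobs(k,c,12,(380,580,-260,-100))
Rm=toolR(88.8,55); plan(Rm,[566,-20,190]); plan(toolR(88.8,-35),[566,-20,190])
E
```

```text
blue [220.5 113.1] 90 med [ 440. -179.  218.] lo [ 403. -203.  195.] hi [ 451. -165.  222.]
blue [217.8 159.7] 70 med [ 543. -174.   97.] lo [ 524. -188.   80.] hi [ 554. -163.  101.]
orange [227.4 124.1] 39 med [ 440. -160.  169.] lo [ 434. -164.  131.] hi [ 442. -157.  199.]
orange [223.2 169.7] 25 med [ 547. -158.   48.] lo [ 543. -163.   14.] hi [ 548. -155.   78.]
blue [322.8 103.4] 127 med [ 434. -172.  219.] lo [ 419. -223.  203.] hi [ 447. -162.  223.]
blue [282.7 139.4] 76 med [ 535. -166.   99.] lo [ 524. -187.   86.] hi [ 547. -160.  101.]
orange [320.2 121.8] 70 med [ 436. -158.  170.] lo [ 432. -167.  134.] hi [ 439. -154.  200.]
orange [279.5 154.8] 58 med [ 542. -156.   47.] lo [ 538. -165.   14.] hi [ 547. -153.   78.]
pos [ 435.2 -167.2  158.6] q [-0.89  0.27  1.96  0.57  1.72 -1.03] F [-0.1 -0.7  0. ] w 0.36 | rot [ 0.2 -0.2 -0.1] /rows 0.0 | shift in new axes [0.1117 0.1277 0.1048] in old [0.1115 0.1273 0.1054]
pos [ 435.2 -167.2  158.6] q [-0.89  0.27  1.96  0.57  1.72 -1.03] F [-0.1 -0.7  0. ] w 0.36 | rot [  0.1 -90.2  -0.2] /rows 8.4 | shift in new axes [ 0.1048  0.1277 -0.1117] in old [0.1115 0.1273 0.1054]
```

Call:
send_rows([
  {"xyz": [0.014, 0.016, 0.0132], "twist": [0, 0, 0], "jaw": -1},
  {"xyz": [0.014, 0.016, 0.0132], "twist": [0, 0, 0], "jaw": -1},
  {"xyz": [0.014, 0.016, 0.0132], "twist": [0, 0, 0], "jaw": -1},
  {"xyz": [0.014, 0.016, 0.0132], "twist": [0, 0, 0], "jaw": -1},
  {"xyz": [0.014, 0.016, 0.0132], "twist": [0, 0, 0], "jaw": -1},
  {"xyz": [0.014, 0.016, 0.0132], "twist": [0, 0, 0], "jaw": -1},
  {"xyz": [0.014, 0.016, 0.0132], "twist": [0, 0, 0], "jaw": -1},
  {"xyz": [0.0135, 0.0155, 0.013], "twist": [0, 0, 0], "jaw": -1},
  {"xyz": [0, 0, 0], "twist": [0, 0, 0], "jaw": -1},
  {"xyz": [0, 0, 0], "twist": [0, 0, 0], "jaw": -1},
])

```text
t: 16.2
position: [565.1, -20.4, 189.2]
eef_rot: [0.635, 0.619, 0.331, -0.324]
force: [0.0, -0.1, -1.0]
width: 0.36
grasp_force: 49.3
```

Call:
send_rows([
  {"xyz": [0, 0, 0], "twist": [0, -9, 0], "jaw": -1},
  {"xyz": [0, 0, 0], "twist": [0, -9, 0], "jaw": -1},
  {"xyz": [0, 0, 0], "twist": [0, -9, 0], "jaw": -1},
  {"xyz": [0, 0, 0], "twist": [0, -9, 0], "jaw": -1},
  {"xyz": [0, 0, 0], "twist": [0, -9, 0], "jaw": -1},
  {"xyz": [0, 0, 0], "twist": [0, -9, 0], "jaw": -1},
  {"xyz": [0, 0, 0], "twist": [0, -9, 0], "jaw": -1},
  {"xyz": [0, 0, 0], "twist": [0, -9, 0], "jaw": -1},
  {"xyz": [0, 0, 0], "twist": [0, -9, 0], "jaw": -1},
  {"xyz": [0, 0, 0], "twist": [0, -9, 0], "jaw": -1},
])

```text
t: 17.45
position: [565.2, -20.9, 189.7]
eef_rot: [0.683, 0.665, -0.216, 0.21]
force: [0.5, 0.1, -1.6]
width: 0.36
grasp_force: 49.5
```

```bash
python3 - <<'E'
from h import *
Rf=toolR(88.8,-35); h=Rf[:,2]; c=np.array([.021,1,0])
mid=np.array([565.8,84.7,50]); g=mid-3*c   # grasp 47 above foot, foot towards -y
print(h,g+17*h); plan(Rf,g+17*h+[0,0,60]); 
for n in ('scene','side','wrist'):
    k=snap(n); print(n)
    for c in ('blue','orange'): blobs(k,c,12,(450,680,-150,150))
    if n=='side': save(k,'side4.png')
E
```

```text
[-0.01201208 -0.57345064 -0.81915204] [565.53279466  71.95133909  36.07441525]
pos [565.2 -20.9 189.7] q [ 0.04  0.17  1.88 -0.66  1.22  0.34] F [ 0.5  0.1 -1.6] w 0.36 | rot [-0.2  0.  -0.3] /rows 0.0 | shift in new axes [ 0.1297 -0.0016  0.0235] in old [ 0.1297 -0.0022  0.0234]
scene
side
blue [273.3 154.8] 138 med [565.  44. 210.] lo [553.  25. 193.] hi [577.  47. 216.]
wrist
blue [255.2 222.4] 8347 med [564.  44. 205.] lo [551.  29. 188.] hi [577.  45. 215.]
```

View pics/side4.png

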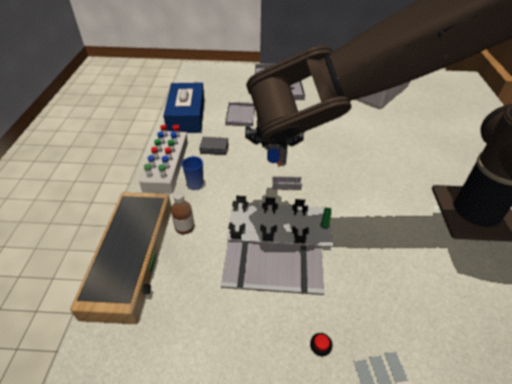

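The side view shows the tube lying horizontally in the gripper, cap towards +y at (272,155), and the carriage clear below. I'll measure the tube's pose in hand from the wrist view.

```bash
cat >> h.py <<'E'
def capface():
    k=snap('wrist'); P=pts(k); g=hsv(k); p=bot.read_state()['position']
    m=cv2.inRange(g,np.array(RNG['blue'][0]),np.array(RNG['blue'][1]))>0
    m&=np.linalg.norm(P-p,axis=-1)<130
    q=P[m]; y=np.percentile(q[:,1],80); q=q[q[:,1]>y-2.5]
    (a,b),r=cv2.minEnclosingCircle(q[:,[0,2]].astype(np.float32)); A=np.c_[q[:,[0,2]],np.ones(len(q))]
    w=np.linalg.lstsq(A,q[:,1],rcond=None)[0]
    print('TCP',p.round(1),'cap face c',round(a,1),np.median(q[:,1]).round(1),round(b,1),'r',round(r,1),'normal slopes dy/dx,dy/dz',w[:2].round(3),len(q)); return k
E
python3 - <<'E'
from h import *
k=capface(); save(k,'w5.png'); P=pts(k)
o=cv2.inRange(hsv(k),np.array(RNG['orange'][0]),np.array(RNG['orange'][1]))>0
o&=np.linalg.norm(P-bot.read_state()['position'],axis=-1)<130; v,u=np.where(o)
if len(u): print('rib',len(u),u.mean(),v.mean(),P[o].min(0).round(1),P[o].max(0).round(1))
E
```

```text
TCP [565.1 -20.3 188.6] cap face c 564.3 43.6 200.7 r 15.9 normal slopes dy/dx,dy/dz [-0.008 -0.017] 6519
```

View pics/w5.png

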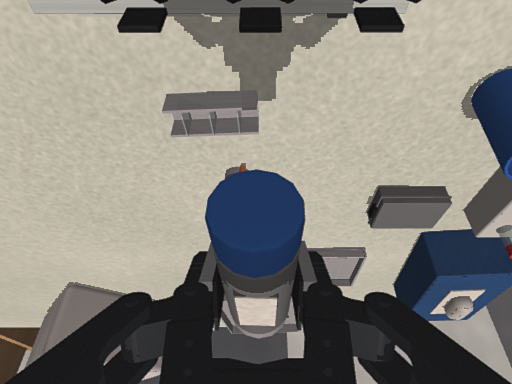

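The wrist view shows the cap face at (255,215) with the tube level between the fingers. Moving over the middle cradle.

Call:
send_rows([
  {"xyz": [0.0159, 0, 0.00285], "twist": [0, 0, 0], "jaw": -1},
  {"xyz": [0.0159, 0, 0.00285], "twist": [0, 0, 0], "jaw": -1},
  {"xyz": [0.0159, 0, 0.00285], "twist": [0, 0, 0], "jaw": -1},
  {"xyz": [0.0159, 0, 0.00285], "twist": [0, 0, 0], "jaw": -1},
  {"xyz": [0.0159, 0, 0.00285], "twist": [0, 0, 0], "jaw": -1},
  {"xyz": [0.0159, 0, 0.00285], "twist": [0, 0, 0], "jaw": -1},
  {"xyz": [0.0159, 0, 0.00285], "twist": [0, 0, 0], "jaw": -1},
  {"xyz": [0.0159, 0, 0.00285], "twist": [0, 0, 0], "jaw": -1},
  {"xyz": [0, 0, 0], "twist": [0, 0, 0], "jaw": -1},
  {"xyz": [0, 0, 0], "twist": [0, 0, 0], "jaw": -1},
])

```text
t: 18.9
position: [568.2, 71.2, 98.3]
eef_rot: [0.683, 0.666, -0.214, 0.209]
force: [0.2, 0.2, -1.7]
width: 0.358
grasp_force: 49.5
```

```bash
python3 - <<'E'
from h import *
k=capface(); plan(toolR(88.8,-35),[567,70.8,50])
for n in ('wrist','side'): print(n); cradles(n)
E
```

```text
TCP [568.3  71.1  98.5] cap face c 568.0 134.5 111.3 r 16.4 normal slopes dy/dx,dy/dz [-0.006 -0.013] 6537
pos [568.3  71.1  98.5] q [ 0.19  0.35  1.85 -0.65  1.18  0.55] F [-0.1 -0.4 -1.1] w 0.36 | rot [-0.1 -0.2 -0.2] /rows 0.0 | shift in new axes [ 0.0276 -0.0013  0.04  ] in old [ 0.0274 -0.0014  0.0401]
wrist
blk [66. 48.] 2171 [491.1 148.8  40.8] [476. 144.  30.] [504. 151.  48.]
blk [255.  47.] 2002 [568.4 147.3  40.9] [555. 143.  30.] [582. 149.  48.]
blk [444.  46.] 2124 [645.8 145.6  40.7] [633. 141.  30.] [661. 148.  48.]
blk [119.  90.] 1004 [504.1 126.6  38.8] [494. 114.  30.] [511. 134.  44.]
blk [228.  90.] 1312 [555.  124.6  38.1] [547. 113.  30.] [563. 133.  45.]
blk [283.  90.] 1298 [580.9 124.   38.1] [573. 112.  30.] [589. 132.  45.]
blk [392.  89.] 1005 [631.9 123.8  38.9] [626. 112.  30.] [641. 131.  44.]
blk [448.  89.] 1576 [658.5 122.1  37.5] [651. 111.  30.] [668. 130.  44.]
blk [64. 90.] 1569 [477.4 126.1  37.5] [469. 115.  30.] [485. 134.  45.]
blk [118. 188.] 651 [475.8  50.9  37.2] [467.  38.  30.] [483.  59.  44.]
blk [151. 202.] 1206 [493.   36.   38.8] [473.  24.  30.] [509.  58.  47.]
blk [363. 202.] 1235 [639.3  32.7  39. ] [624.  20.  30.] [658.  55.  47.]
blk [395. 187.] 643 [657.   47.   37.2] [650.  35.  30.] [666.  55.  44.]
side
blk [241. 199.] 33 [645.3  24.5  39.5] [636.  22.  30.] [655.  26.  46.]
blk [297. 205.] 61 [493.9  37.3  39.1] [478.  26.  30.] [506.  59.  49.]
blk [235. 204.] 10 [658.4  45.6  40.3] [656.  37.  38.] [661.  52.  44.]
blk [245. 205.] 18 [633.   47.3  38.7] [629.  37.  33.] [637.  56.  45.]
blk [304. 209.] 23 [475.7  51.5  37.9] [471.  39.  33.] [479.  61.  43.]
blk [236. 232.] 82 [647.4 138.1  39.7] [631. 117.  30.] [664. 149.  48.]
blk [268. 232.] 123 [568.7 136.   39.5] [549. 115.  30.] [587. 150.  49.]
blk [300. 235.] 114 [490.9 139.6  39.2] [473. 120.  30.] [510. 153.  48.]
```

Call:
send_rows([
  {"xyz": [0.005, 0, 0.0071], "twist": [0, 0, 0], "jaw": -1},
  {"xyz": [0.005, 0, 0.0071], "twist": [0, 0, 0], "jaw": -1},
  {"xyz": [0.005, 0, 0.0071], "twist": [0, 0, 0], "jaw": -1},
  {"xyz": [0.005, 0, 0.0071], "twist": [0, 0, 0], "jaw": -1},
  {"xyz": [0.005, 0, 0.0071], "twist": [0, 0, 0], "jaw": -1},
  {"xyz": [0.005, 0, 0.0071], "twist": [0, 0, 0], "jaw": -1},
  {"xyz": [0.0009, 0, 0.0012], "twist": [0, 0, 0], "jaw": -1},
  {"xyz": [0.0009, 0, 0.0012], "twist": [0, 0, 0], "jaw": -1},
  {"xyz": [0, 0, 0], "twist": [0, 0, 0], "jaw": -1},
  {"xyz": [0, 0, 0], "twist": [0, 0, 0], "jaw": -1},
])

```text
t: 20.3
position: [568.2, 71.8, 43.3]
eef_rot: [0.683, 0.666, -0.214, 0.209]
force: [0.2, -0.9, -0.6]
width: 0.361
grasp_force: 49.5
```

```bash
python3 - <<'E'
from h import *
k=capface(); plan(toolR(88.8,-35),[567,70.8,50])
E
```

```text
TCP [568.2  71.8  43.3] cap face c 567.9 135.1 56.2 r 16.2 normal slopes dy/dx,dy/dz [-0.008 -0.013] 6620
pos [568.2  71.8  43.3] q [ 0.19  0.43  1.86 -0.67  1.1   0.61] F [-0.8 -0.6 -1.3] w 0.36 | rot [-0.1 -0.2 -0.2] /rows 0.0 | shift in new axes [-0.0047 -0.0012 -0.0049] in old [-0.0047 -0.0012 -0.0049]
```

Call:
send_rows([
  {"xyz": [0.0006, 0, 0.0008], "twist": [0, 0, 0], "jaw": -1},
  {"xyz": [0.0006, 0, 0.0008], "twist": [0, 0, 0], "jaw": -1},
  {"xyz": [0.0006, 0, 0.0008], "twist": [0, 0, 0], "jaw": -1},
  {"xyz": [0.0006, 0, 0.0008], "twist": [0, 0, 0], "jaw": -1},
  {"xyz": [0.0006, 0, 0.0008], "twist": [0, 0, 0], "jaw": -1},
  {"xyz": [0, 0, 0], "twist": [0, 0, 0], "jaw": -1},
  {"xyz": [0, 0, 0], "twist": [0, 0, 0], "jaw": -1},
  {"xyz": [0, 0, 0], "twist": [0, 0, 0], "jaw": -1},
  {"xyz": [0, 0, 0], "twist": [0, 0, 0], "jaw": -1},
  {"xyz": [0, 0, 0], "twist": [0, 0, 0], "jaw": -1},
])

```text
t: 21.6
position: [568.0, 71.9, 37.9]
eef_rot: [0.683, 0.666, -0.214, 0.209]
force: [1.1, -0.4, -1.3]
width: 0.361
grasp_force: 49.5
```

```bash
python3 - <<'E'
from h import *
k=capface(); plan(toolR(88.8,-35),[567,70.8,50])
E
```

```text
TCP [568.   71.9  37.9] cap face c 567.7 135.2 51.0 r 16.0 normal slopes dy/dx,dy/dz [-0.007 -0.025] 6369
pos [568.   71.9  37.9] q [ 0.19  0.44  1.86 -0.68  1.1   0.61] F [ 0.5 -0.7 -0.5] w 0.36 | rot [-0.1 -0.2 -0.2] /rows 0.0 | shift in new axes [-0.0079 -0.001  -0.0092] in old [-0.0078 -0.001  -0.0093]
```

Call:
send_rows([
  {"xyz": [0.0006, 0, 0.0008], "twist": [0, 0, 0], "jaw": -1},
  {"xyz": [0, 0, 0], "twist": [0, 0, 0], "jaw": -1},
  {"xyz": [0, 0, 0], "twist": [0, 0, 0], "jaw": -0.1},
  {"xyz": [0, 0, 0], "twist": [0, 0, 0], "jaw": 0.2},
  {"xyz": [0, 0, 0], "twist": [0, 0, 0], "jaw": 0.2},
  {"xyz": [0, 0, 0], "twist": [0, 0, 0], "jaw": 0.2},
  {"xyz": [0, 0, -0.01], "twist": [0, 0, 0], "jaw": 0.2},
  {"xyz": [0, 0, -0.02], "twist": [0, 0, 0], "jaw": 0.2},
  {"xyz": [0, 0, -0.03], "twist": [0, 0, 0], "jaw": 0.2},
  {"xyz": [0, 0, -0.03], "twist": [0, 0, 0], "jaw": 0.2},
])

```text
t: 22.9
position: [569.6, 124.7, 113.0]
eef_rot: [0.683, 0.666, -0.213, 0.209]
force: [-0.1, -0.3, -0.6]
width: 0.599
grasp_force: 0.0
```

```bash
python3 - <<'E'
from h import *
s=bot.read_state();print(s['position'],s['force'])
k=snap('wrist'); save(k,'w6.png'); blobs(k,'blue',12,(500,640,0,200)); blobs(k,'orange',8,(500,640,0,200))
P=pts(k); near=(abs(P[...,0]-567)<40)&(abs(P[...,1]-84)<75)&(P[...,2]>54); q=P[near]; print('tube top part',q.min(0),q.max(0),np.percentile(q[:,2],[50,90,99]))
m=near&(P[...,2]>62); q=P[m]; f=np.polyfit(q[:,1],q[:,0],1); fz=np.polyfit(q[:,1],q[:,2],1); print('axis x=',f,'z=',fz, 'x at 84',np.polyval(f,84),len(q))
tubes(ctr=((538,-175),))
E
```

```text
[569.63299017 124.66015861 113.02484832] [-0.14456566 -0.2734702  -0.64295481]
blue [255.7 160.9] 2542 med [568. 135.  57.] lo [554. 119.  39.] hi [582. 136.  65.]
tube top part [527.00964519  35.40463448  54.00122687] [606.98591686 158.99500697 163.38791405] [117.1508795  143.37125217 161.29109492]
axis x= [-4.56841311e-02  5.72258090e+02] z= [  0.93829222 -10.7072939 ] x at 84 568.4206225729274 7220
scene (538, -175) cap [ 539.5 -175.2   98.7] [ 538.9 -176.2   99.9] 38 rib [ 546.7 -157.8   48.8] 26
```

View pics/w6.png

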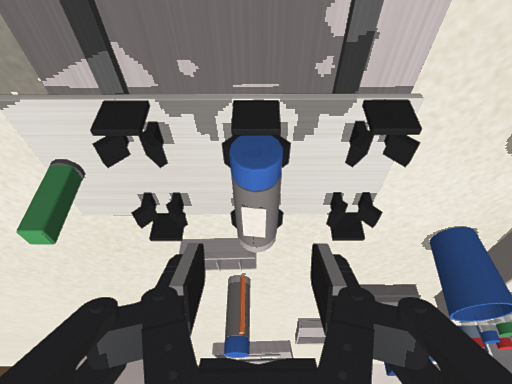

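The picture shows tube A seated in the middle cradle with its cap at (256,160), and tube B still standing at (238,320). Now for B.

Call:
send_rows([
  {"xyz": [-0.0126, 0, -0.018], "twist": [0, 0, 0], "jaw": 0.2},
  {"xyz": [-0.0126, 0, -0.018], "twist": [0, 0, 0], "jaw": 0.2},
  {"xyz": [-0.0126, 0, -0.018], "twist": [0, 0, 0], "jaw": 0.2},
  {"xyz": [-0.0126, 0, -0.018], "twist": [0, 0, 0], "jaw": 0.3},
  {"xyz": [-0.0126, 0, -0.018], "twist": [0, 0, 0], "jaw": 0.4},
  {"xyz": [-0.0126, 0, -0.018], "twist": [0, 0, 0], "jaw": 0.4},
  {"xyz": [0, 0, 0], "twist": [0, 9, 0], "jaw": 0.4},
  {"xyz": [0, 0, 0], "twist": [0, 9, 0], "jaw": 0.4},
  {"xyz": [0, 0, 0], "twist": [0, 9, 0], "jaw": 0.4},
  {"xyz": [0, 0, 0], "twist": [0, 9, 0], "jaw": 0.4},
])

```text
t: 24.3
position: [569.6, 123.0, 244.4]
eef_rot: [0.715, 0.699, 0.01, -0.008]
force: [0.7, 0.1, -0.4]
width: 0.698
grasp_force: 0.0
```

Call:
send_rows([
  {"xyz": [0, 0, 0], "twist": [0, 9, 0], "jaw": 0.4},
  {"xyz": [0, 0, 0], "twist": [0, 9, 0], "jaw": 0.4},
  {"xyz": [0, 0, 0], "twist": [0, 9, 0], "jaw": 0.4},
  {"xyz": [0, 0, 0], "twist": [0, 9, 0], "jaw": 0.4},
  {"xyz": [0, 0, 0], "twist": [0, 9, 0], "jaw": 0.4},
  {"xyz": [0, 0, 0], "twist": [0, 9, 0], "jaw": 0.4},
  {"xyz": [0, 0, 0], "twist": [-3.65, 0, 2.55], "jaw": 0.4},
  {"xyz": [0, 0, 0], "twist": [-3.65, 0, 2.55], "jaw": 0.4},
  {"xyz": [0, 0, 0], "twist": [-3.65, 0, 2.55], "jaw": 0.4},
  {"xyz": [0, 0, 0], "twist": [-3.65, 0, 2.55], "jaw": 0.4},
])

```text
t: 25.55
position: [569.3, 122.7, 243.4]
eef_rot: [0.723, 0.513, 0.378, -0.268]
force: [-1.1, -0.1, 0.2]
width: 0.699
grasp_force: 0.0
```

```bash
python3 - <<'E'
from h import *
tubes(ctr=((538,-175),)); capw((567,126),40,'scene')
Rg=toolR(71,55); h=Rg[:,2]; so=np.array([534,-178,47])-83*h
plan(Rg,[so[0],so[1],245])
plan(Rg,so,p0=np.array([so[0],so[1],245]))
E
```

```text
scene (538, -175) cap [ 539.3 -175.9   99.2] [ 539.4 -175.4   99.7] 33 rib [ 547.2 -157.9   47.4] 25
side (538, -175) cap [ 535.7 -169.4   99.3] [ 535.  -170.2   99.5] 37 rib [ 542.4 -156.4   47.1] 59
cap (574.2, 124.7) r 9.1 mean [574.9 124.7  63.9] 16
pos [568.9 123.  243.3] q [-0.34  0.02  2.07  1.02  1.29 -0.43] F [ 0.7 -0.6 -0. ] w 0.7 | rot [ 0.1 -0.2 -0. ] /rows 0.0 | shift in new axes [-0.2074  0.065  -0.2991] in old [-0.2063  0.0658 -0.2997]
pos [568.9 123.  243.3] q [-0.34  0.02  2.07  1.02  1.29 -0.43] F [ 0.7 -0.6 -0. ] w 0.7 | rot [ 0.1 -0.2 -0. ] /rows 0.0 | shift in new axes [-0.1232  0.      0.0863] in old [-1.235e-01 -1.000e-04  8.580e-02]
```

Call:
send_rows([
  {"xyz": [-0.0207, 0.0065, -0.0299], "twist": [0, 0, 0], "jaw": 0.4},
  {"xyz": [-0.0207, 0.0065, -0.0299], "twist": [0, 0, 0], "jaw": 0.4},
  {"xyz": [-0.0207, 0.0065, -0.0299], "twist": [0, 0, 0], "jaw": 0.4},
  {"xyz": [-0.0207, 0.0065, -0.0299], "twist": [0, 0, 0], "jaw": 0.4},
  {"xyz": [-0.0207, 0.0065, -0.0299], "twist": [0, 0, 0], "jaw": 0.4},
  {"xyz": [-0.0207, 0.0065, -0.0299], "twist": [0, 0, 0], "jaw": 0.4},
  {"xyz": [-0.0207, 0.0065, -0.0299], "twist": [0, 0, 0], "jaw": 0.4},
  {"xyz": [-0.0207, 0.0065, -0.0299], "twist": [0, 0, 0], "jaw": 0.4},
  {"xyz": [-0.0207, 0.0065, -0.0299], "twist": [0, 0, 0], "jaw": 0.4},
  {"xyz": [-0.0207, 0.0065, -0.0299], "twist": [0, 0, 0], "jaw": 0.4},
])

```text
t: 26.95
position: [510.7, -243.7, 243.6]
eef_rot: [0.722, 0.514, 0.378, -0.269]
force: [1.0, -0.3, -0.5]
width: 0.704
grasp_force: 0.0
```

Call:
send_rows([
  {"xyz": [-0.0154, 0, 0.0108], "twist": [0, 0, 0], "jaw": 0.4},
  {"xyz": [-0.0154, 0, 0.0108], "twist": [0, 0, 0], "jaw": 0.4},
  {"xyz": [-0.0154, 0, 0.0108], "twist": [0, 0, 0], "jaw": 0.4},
  {"xyz": [-0.0154, 0, 0.0108], "twist": [0, 0, 0], "jaw": 0.4},
  {"xyz": [-0.0154, 0, 0.0108], "twist": [0, 0, 0], "jaw": 0.4},
  {"xyz": [-0.0154, 0, 0.0108], "twist": [0, 0, 0], "jaw": 0.4},
  {"xyz": [-0.0154, 0, 0.0108], "twist": [0, 0, 0], "jaw": 0.4},
  {"xyz": [-0.0154, 0, 0.0108], "twist": [0, 0, 0], "jaw": 0.4},
  {"xyz": [0, 0, 0], "twist": [0, 0, 0], "jaw": 0.4},
  {"xyz": [0, 0, 0], "twist": [0, 0, 0], "jaw": 0.4},
])

```text
t: 28.2
position: [511.2, -241.6, 93.1]
eef_rot: [0.723, 0.513, 0.378, -0.268]
force: [0.4, 0.5, -0.1]
width: 0.698
grasp_force: 0.0
```

```bash
python3 - <<'E'
from h import *
capw((534,-178)); tubes(ctr=((538,-175),))
Rg=toolR(71,55); h=Rg[:,2]
plan(Rg,np.array([534,-178,47])+17*h)
E
```

```text
cap (535.0, -178.2) r 15.9 mean [ 534.2 -179.4   98.9] 1540
scene (538, -175) cap [ 539.4 -176.3   99. ] [ 537.8 -176.7  100.1] 31 rib [ 547.  -158.4   50.3] 23
side (538, -175) cap [ 535.3 -173.8   99.5] [ 536.4 -174.3  100. ] 55 rib [ 542.4 -156.8   47.2] 60
pos [ 511.3 -241.8   93.7] q [-0.94  0.47  1.83  0.74  1.53 -0.91] F [0.6 0.3 0.8] w 0.7 | rot [ 0.2 -0.1 -0.1] /rows 0.0 | shift in new axes [0.0006 0.0007 0.0992] in old [0.0004 0.0003 0.0992]
```

Call:
send_rows([
  {"xyz": [0.0005, 0.001, 0.0198], "twist": [0, 0, 0], "jaw": 0.4},
  {"xyz": [0, 0, 0.0198], "twist": [0, 0, 0], "jaw": 0.4},
  {"xyz": [0, 0, 0.0198], "twist": [0, 0, 0], "jaw": 0.4},
  {"xyz": [0, 0, 0.0198], "twist": [0, 0, 0], "jaw": 0.4},
  {"xyz": [0, 0, 0.0198], "twist": [0, 0, 0], "jaw": 0.4},
  {"xyz": [0, 0, 0], "twist": [0, 0, 0], "jaw": -1},
  {"xyz": [0, 0, 0], "twist": [0, 0, 0], "jaw": -1},
  {"xyz": [0, 0, 0], "twist": [0, 0, 0], "jaw": -1},
  {"xyz": [0, 0, 0], "twist": [0, 0, 0], "jaw": -1},
  {"xyz": [0, 0, 0], "twist": [0, 0, 0], "jaw": -1},
], force=50)

```text
t: 29.6
position: [538.7, -165.0, 36.8]
eef_rot: [0.723, 0.513, 0.378, -0.268]
force: [-0.0, 0.5, -1.3]
width: 0.358
grasp_force: 49.0
```

Call:
send_rows([
  {"xyz": [0.009, 0, -0.0063], "twist": [0, 0, 0], "jaw": -1},
  {"xyz": [0.018, 0, -0.0126], "twist": [0, 0, 0], "jaw": -1},
  {"xyz": [0.018, 0, -0.0126], "twist": [0, 0, 0], "jaw": -1},
  {"xyz": [0.018, 0, -0.0126], "twist": [0, 0, 0], "jaw": -1},
  {"xyz": [0.018, 0, -0.0126], "twist": [0, 0, 0], "jaw": -1},
  {"xyz": [0.018, 0, -0.0126], "twist": [0, 0, 0], "jaw": -1},
  {"xyz": [0, 0, 0], "twist": [3.65, 0, -2.55], "jaw": -1},
  {"xyz": [0, 0, 0], "twist": [3.65, 0, -2.55], "jaw": -1},
  {"xyz": [0, 0, 0], "twist": [3.65, 0, -2.55], "jaw": -1},
  {"xyz": [0, 0, 0], "twist": [3.65, 0, -2.55], "jaw": -1},
])

```text
t: 30.85
position: [538.7, -165.1, 158.3]
eef_rot: [0.634, 0.62, 0.331, -0.324]
force: [0.2, -0.1, -1.6]
width: 0.356
grasp_force: 49.2
```

```bash
python3 - <<'E'
from h import *
for n in ('scene','side'):
    k=snap(n); print(n); blobs(k,'blue',12,(480,620,-260,180)); blobs(k,'orange',12,(480,620,-260,180))
plan(toolR(88.8,55),[645,-20,190])
E
```

```text
scene
blue [212.7 137.7] 98 med [ 543. -177.  219.] lo [ 511. -199.  195.] hi [ 555. -164.  222.]
blue [302.2 188.9] 50 med [578. 125.  61.] lo [564. 116.  46.] hi [587. 134.  66.]
orange [219.9 147.6] 35 med [ 543. -159.  166.] lo [ 522. -162.  132.] hi [ 546. -155.  199.]
side
blue [284.5 102.4] 134 med [ 538. -172.  218.] lo [ 523. -221.  203.] hi [ 553. -160.  223.]
blue [268.1 226.6] 151 med [569. 135.  59.] lo [555. 116.  39.] hi [583. 138.  66.]
orange [282.6 120.8] 71 med [ 540. -156.  171.] lo [ 536. -165.  134.] hi [ 544. -152.  201.]
pos [ 539.4 -165.1  158.2] q [-0.76  0.43  1.75  0.66  1.7  -0.91] F [-0.5 -0.7 -0.6] w 0.36 | rot [ 0.2 -0.2 -0.1] /rows 0.0 | shift in new axes [0.1105 0.1025 0.1024] in old [0.1103 0.102  0.1031]
```

Call:
send_rows([
  {"xyz": [0.0138, 0.013, 0.0128], "twist": [0, 0, 0], "jaw": -1},
  {"xyz": [0.0138, 0.013, 0.0128], "twist": [0, 0, 0], "jaw": -1},
  {"xyz": [0.0138, 0.013, 0.0128], "twist": [0, 0, 0], "jaw": -1},
  {"xyz": [0.0138, 0.013, 0.0128], "twist": [0, 0, 0], "jaw": -1},
  {"xyz": [0.0138, 0.013, 0.0128], "twist": [0, 0, 0], "jaw": -1},
  {"xyz": [0.0138, 0.013, 0.0128], "twist": [0, 0, 0], "jaw": -1},
  {"xyz": [0.0138, 0.013, 0.0128], "twist": [0, 0, 0], "jaw": -1},
  {"xyz": [0.0138, 0.013, 0.0128], "twist": [0, 0, 0], "jaw": -1},
  {"xyz": [0, 0, 0], "twist": [0, 0, 0], "jaw": -1},
  {"xyz": [0, 0, 0], "twist": [0, 0, 0], "jaw": -1},
])

```text
t: 32.2
position: [646.1, -20.6, 189.5]
eef_rot: [0.634, 0.619, 0.331, -0.324]
force: [-0.4, 0.1, -1.5]
width: 0.36
grasp_force: 49.2
```

Call:
send_rows([
  {"xyz": [0, 0, 0], "twist": [0, -9, 0], "jaw": -1},
  {"xyz": [0, 0, 0], "twist": [0, -9, 0], "jaw": -1},
  {"xyz": [0, 0, 0], "twist": [0, -9, 0], "jaw": -1},
  {"xyz": [0, 0, 0], "twist": [0, -9, 0], "jaw": -1},
  {"xyz": [0, 0, 0], "twist": [0, -9, 0], "jaw": -1},
  {"xyz": [0, 0, 0], "twist": [0, -9, 0], "jaw": -1},
  {"xyz": [0, 0, 0], "twist": [0, -9, 0], "jaw": -1},
  {"xyz": [0, 0, 0], "twist": [0, -9, 0], "jaw": -1},
  {"xyz": [0, 0, 0], "twist": [0, -9, 0], "jaw": -1},
  {"xyz": [0, 0, 0], "twist": [0, -9, 0], "jaw": -1},
])

```text
t: 33.45
position: [646.0, -21.1, 190.2]
eef_rot: [0.683, 0.665, -0.215, 0.21]
force: [0.2, -0.5, -1.8]
width: 0.355
grasp_force: 49.4
```

```bash
python3 - <<'E'
from h import *
capface(); plan(toolR(88.8,-35),[646.5,70,98])
E
```

```text
TCP [644.8 -18.8 187.1] cap face c 646.0 42.7 203.2 r 15.9 normal slopes dy/dx,dy/dz [-0.005 -0.01 ] 6577
pos [644.8 -18.8 187.1] q [ 0.04  0.34  1.68 -0.65  1.24  0.31] F [-1.7  1.  -3.3] w 0.36 | rot [-0.3  0.1 -0. ] /rows 0.0 | shift in new axes [ 0.1238 -0.0002  0.022 ] in old [ 0.1239 -0.0002  0.0218]
```

Call:
send_rows([
  {"xyz": [0.0157, 0, 0.0028], "twist": [0, 0, 0], "jaw": -1},
  {"xyz": [0.0157, 0, 0.0028], "twist": [0, 0, 0], "jaw": -1},
  {"xyz": [0.0157, 0, 0.0028], "twist": [0, 0, 0], "jaw": -1},
  {"xyz": [0.0157, 0, 0.0028], "twist": [0, 0, 0], "jaw": -1},
  {"xyz": [0.0157, 0, 0.0028], "twist": [0, 0, 0], "jaw": -1},
  {"xyz": [0.0157, 0, 0.0028], "twist": [0, 0, 0], "jaw": -1},
  {"xyz": [0.0157, 0, 0.0028], "twist": [0, 0, 0], "jaw": -1},
  {"xyz": [0.0157, 0, 0.0028], "twist": [0, 0, 0], "jaw": -1},
  {"xyz": [0, 0, 0], "twist": [0, 0, 0], "jaw": -1},
  {"xyz": [0, 0, 0], "twist": [0, 0, 0], "jaw": -1},
])

```text
t: 34.75
position: [648.8, 69.7, 100.0]
eef_rot: [0.683, 0.666, -0.214, 0.209]
force: [-0.2, 0.1, -0.6]
width: 0.359
grasp_force: 49.4
```

```bash
python3 - <<'E'
from h import *
k=capface(); plan(toolR(88.8,-35),[646.5,70,98]); cradles('wrist')
E
```

```text
TCP [648.9  69.6 100.3] cap face c 607.7 133.7 82.4 r 66.5 normal slopes dy/dx,dy/dz [-0.01  -0.014] 9413
pos [648.9  69.6 100.3] q [ 0.17  0.49  1.65 -0.64  1.21  0.49] F [-0.1 -0.9 -1. ] w 0.36 | rot [-0.1 -0.2 -0.2] /rows 0.0 | shift in new axes [ 0.0016 -0.0024  0.0017] in old [ 0.0016 -0.0024  0.0017]
blk [251.  45.] 1954 [647.4 145.6  41. ] [634. 141.  30.] [661. 148.  48.]
blk [64. 46.] 2123 [570.  147.1  40.7] [554. 142.  30.] [583. 149.  48.]
blk [279.  88.] 1280 [659.9 122.3  38.1] [652. 111.  30.] [668. 130.  44.]
blk [120.  89.] 756 [585.  124.9  39.8] [575. 112.  30.] [590. 132.  45.]
blk [225.  88.] 1298 [634.  122.8  38.1] [626. 111.  30.] [642. 131.  44.]
blk [ 37. 201.] 1272 [494.1  35.5  38.8] [474.  23.  30.] [509.  58.  47.]
blk [159. 190.] 420 [582.1  45.8  39.4] [575.  23.  30.] [588.  71.  47.]
blk [  7. 186.] 361 [478.9  47.6  35. ] [472.  39.  30.] [484.  58.  42.]
```

Call:
send_rows([
  {"xyz": [0.0046, -0.0017, 0.0066], "twist": [0, 0, 0], "jaw": -1},
  {"xyz": [0.0046, 0, 0.0066], "twist": [0, 0, 0], "jaw": -1},
  {"xyz": [0.0046, 0, 0.0066], "twist": [0, 0, 0], "jaw": -1},
  {"xyz": [0.0046, 0, 0.0066], "twist": [0, 0, 0], "jaw": -1},
  {"xyz": [0.0046, 0, 0.0066], "twist": [0, 0, 0], "jaw": -1},
  {"xyz": [0.0046, 0, 0.0066], "twist": [0, 0, 0], "jaw": -1},
  {"xyz": [0.0046, 0, 0.0066], "twist": [0, 0, 0], "jaw": -1},
  {"xyz": [0, 0, 0], "twist": [0, 0, 0], "jaw": -1},
  {"xyz": [0, 0, 0], "twist": [0, 0, 0], "jaw": -1},
  {"xyz": [0, 0, 0], "twist": [0, 0, 0], "jaw": -1},
])

```text
t: 36.1
position: [647.2, 70.0, 44.0]
eef_rot: [0.683, 0.666, -0.214, 0.209]
force: [-0.0, 0.3, -0.3]
width: 0.362
grasp_force: 49.4
```

Call:
send_rows([
  {"xyz": [0.0006, 0, 0.0008], "twist": [0, 0, 0], "jaw": -1},
  {"xyz": [0.0006, 0, 0.0008], "twist": [0, 0, 0], "jaw": -1},
  {"xyz": [0.0006, 0, 0.0008], "twist": [0, 0, 0], "jaw": -1},
  {"xyz": [0.0006, 0, 0.0008], "twist": [0, 0, 0], "jaw": -1},
  {"xyz": [0.0006, 0, 0.0008], "twist": [0, 0, 0], "jaw": -1},
  {"xyz": [0.0006, 0, 0.0008], "twist": [0, 0, 0], "jaw": -1},
  {"xyz": [0, 0, 0], "twist": [0, 0, 0], "jaw": -1},
  {"xyz": [0, 0, 0], "twist": [0, 0, 0], "jaw": -1},
  {"xyz": [0, 0, 0], "twist": [0, 0, 0], "jaw": -1},
  {"xyz": [0, 0, 0], "twist": [0, 0, 0], "jaw": -1},
])

```text
t: 37.35
position: [646.8, 70.1, 37.5]
eef_rot: [0.683, 0.666, -0.214, 0.209]
force: [-1.4, -0.0, -0.8]
width: 0.361
grasp_force: 49.3
```

No contact force, so the rib is in the slot. One more millimetre, then release and retreat.

Call:
send_rows([
  {"xyz": [0.0005, 0, 0.0007], "twist": [0, 0, 0], "jaw": -1},
  {"xyz": [0, 0, 0], "twist": [0, 0, 0], "jaw": -1},
  {"xyz": [0, 0, 0], "twist": [0, 0, 0], "jaw": -0.1},
  {"xyz": [0, 0, 0], "twist": [0, 0, 0], "jaw": 0.1},
  {"xyz": [0, 0, 0], "twist": [0, 0, 0], "jaw": 0.1},
  {"xyz": [0, 0, 0], "twist": [0, 0, 0], "jaw": 0.1},
  {"xyz": [0, 0, -0.01], "twist": [0, 0, 0], "jaw": 0.1},
  {"xyz": [0, 0, -0.02], "twist": [0, 0, 0], "jaw": 0.1},
  {"xyz": [0, 0, -0.03], "twist": [0, 0, 0], "jaw": 0.1},
  {"xyz": [0, 0, -0.03], "twist": [0, 0, 0], "jaw": 0.1},
])

```text
t: 38.6
position: [648.5, 122.9, 112.8]
eef_rot: [0.683, 0.666, -0.213, 0.209]
force: [0.3, -0.6, 0.0]
width: 0.55
grasp_force: 0.0
```

Call:
send_rows([
  {"xyz": [-0.0126, 0, -0.018], "twist": [0, 0, 0], "jaw": 0.1},
  {"xyz": [-0.0126, 0, -0.018], "twist": [0, 0, 0], "jaw": 0.1},
  {"xyz": [-0.0126, 0, -0.018], "twist": [0, 0, 0], "jaw": 0.1},
  {"xyz": [-0.0126, 0, -0.018], "twist": [0, 0, 0], "jaw": 0.1},
  {"xyz": [-0.0126, 0, -0.018], "twist": [0, 0, 0], "jaw": 0.1},
  {"xyz": [0, 0, 0], "twist": [0, 8.75, 0], "jaw": 0.1},
  {"xyz": [0, 0, 0], "twist": [0, 8.75, 0], "jaw": 0.1},
  {"xyz": [0, 0, 0], "twist": [0, 8.75, 0], "jaw": 0.1},
  {"xyz": [0, 0, 0], "twist": [0, 8.75, 0], "jaw": 0.1},
  {"xyz": [0, 0, 0], "twist": [0, 0, 0], "jaw": 0.1},
])

```text
t: 39.85
position: [648.4, 118.8, 221.3]
eef_rot: [0.717, 0.697, 0.001, -0.0]
force: [0.9, -1.4, -0.4]
width: 0.553
grasp_force: 0.0
```

```bash
python3 - <<'E'
from h import *
k=snap('wrist'); save(k,'w7.png'); blobs(k,'blue',12,(500,700,-50,200)); blobs(k,'orange',8,(500,700,-50,200)); blobs(k,'green',12,(380,480,0,200))
P=pts(k)
for x0,y0 in((566,84.7),(644.5,83)):
    m=(abs(P[...,0]-x0)<22)&(abs(P[...,1]-y0)<60)&(P[...,2]>58)&(P[...,2]<90); q=P[m]
    print('tube y',np.percentile(q[:,1],[1,99]).round(1),'mid',np.percentile(q[:,1],[1,99]).mean().round(1),'top z',np.percentile(q[:,2],[50,90,99]).round(1))
    for yy in (y0-25,y0+25):
        t=q[(abs(q[:,1]-yy)<8)]; print(yy,'x',(t[:,0].min()+t[:,0].max())/2 if len(t) else None, np.percentile(t[:,2],97) if len(t) else None)
for n in('scene','side'):
    s=snap(n); print(n); blobs(s,'orange',12,(380,700,-300,200)); blobs(s,'blue',12,(380,700,-300,200))
plan(toolR(90,0),[424,88,130])
E
```

```text
blue [176.2 166.9] 779 med [571. 128.  62.] lo [556. 117.  44.] hi [584. 136.  66.]
blue [256.5 166.2] 760 med [647. 126.  62.] lo [633. 115.  46.] hi [661. 134.  66.]
green [ 36.3 208.3] 1104 med [431.  91.  64.] lo [418.  80.  26.] hi [433.  96.  80.]
tube y [ 38.7 135.2] mid 87.0 top z [63.8 65.7 66.7]
59.7 x 567.0103660886468 66.30988040545631
109.7 x 568.6101306677574 65.79271129387561
tube y [ 35.7 133.8] mid 84.7 top z [63.8 65.8 66.9]
58 x 645.4677381798222 66.53968472855082
108 x 646.442233151741 65.9924792493421
scene
blue [302.2 191.5] 21 med [586. 126.  56.] lo [571. 116.  34.] hi [687. 136. 237.]
blue [298.4 209.1] 54 med [658. 124.  61.] lo [641. 115.  50.] hi [666. 133.  68.]
side
blue [236.3 225.6] 101 med [647. 134.  59.] lo [635. 122.  41.] hi [659. 136.  67.]
blue [268.2 226.7] 151 med [569. 135.  59.] lo [555. 118.  39.] hi [583. 138.  66.]
pos [647.9 121.5 220.3] q [0.03 0.26 1.63 0.   1.25 0.05] F [ 0.3  0.2 -0. ] w 0.55 | rot [-0.  -0.1 -1.4] /rows 0.1 | shift in new axes [-0.0335 -0.2239  0.0903] in old [-0.0391 -0.223   0.0904]
```

View pics/w7.png

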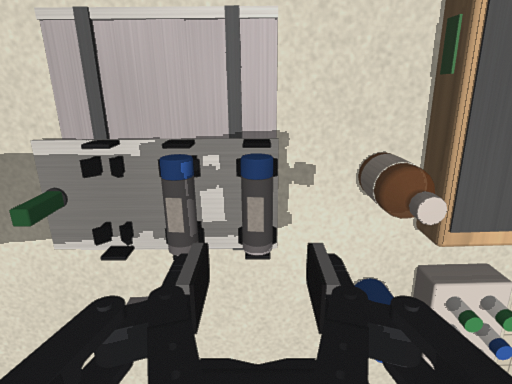

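Both tubes are seated, caps at (176,167) and (256,166), tops 66 mm high and centred. Now to the post, to take the carriage home.

Call:
send_rows([
  {"xyz": [-0.0049, -0.0279, 0.0113], "twist": [0, 0, 0], "jaw": 0.2},
  {"xyz": [-0.0049, -0.0279, 0.0113], "twist": [0, 0, 0], "jaw": 0.2},
  {"xyz": [-0.0049, -0.0279, 0.0113], "twist": [0, 0, 0], "jaw": 0.2},
  {"xyz": [-0.0049, -0.0279, 0.0113], "twist": [0, 0, 0], "jaw": 0.2},
  {"xyz": [-0.0049, -0.0279, 0.0113], "twist": [0, 0, 0], "jaw": 0.2},
  {"xyz": [-0.0049, -0.0279, 0.0113], "twist": [0, 0, 0], "jaw": 0.2},
  {"xyz": [-0.0049, -0.0279, 0.0113], "twist": [0, 0, 0], "jaw": 0.2},
  {"xyz": [-0.0049, -0.0279, 0.0113], "twist": [0, 0, 0], "jaw": 0.2},
  {"xyz": [0, 0, 0], "twist": [0, 0, 0], "jaw": 0.2},
  {"xyz": [0, 0, 0], "twist": [0, 0, 0], "jaw": 0.2},
], force=40)

```text
t: 41.25
position: [425.2, 88.3, 130.7]
eef_rot: [0.715, 0.699, 0.002, -0.0]
force: [0.3, 0.2, 0.3]
width: 0.599
grasp_force: 0.0
```

Call:
send_rows([
  {"xyz": [0, -0.001, 0.02], "twist": [0, 0, 0], "jaw": 0.2},
  {"xyz": [0, 0, 0.025], "twist": [0, 0, 0], "jaw": 0.2},
  {"xyz": [0, 0, 0.025], "twist": [0, 0, 0], "jaw": 0.2},
  {"xyz": [0, 0, 0.017], "twist": [0, 0, 0], "jaw": 0.2},
  {"xyz": [0, 0, 0], "twist": [0, 0, 0], "jaw": 0.2},
  {"xyz": [0, 0, 0], "twist": [0, 0, 0], "jaw": -1},
  {"xyz": [0, 0, 0], "twist": [0, 0, 0], "jaw": -1},
  {"xyz": [0, 0, 0], "twist": [0, 0, 0], "jaw": -1},
  {"xyz": [0, 0, 0], "twist": [0, 0, 0], "jaw": -1},
  {"xyz": [0, 0, 0], "twist": [0, 0, 0], "jaw": -1},
], force=40)

```text
t: 42.5
position: [424.0, 88.2, 44.1]
eef_rot: [0.716, 0.698, 0.002, -0.001]
force: [-0.5, 0.5, 5.6]
width: 0.206
grasp_force: 40.4
```

Call:
send_rows([
  {"xyz": [0.001, 0, 0], "twist": [0, 0, 0], "jaw": -1},
  {"xyz": [0.002, 0, 0], "twist": [0, 0, 0], "jaw": -1},
  {"xyz": [0.003, 0, 0], "twist": [0, 0, 0], "jaw": -1},
  {"xyz": [0.004, 0, 0], "twist": [0, 0, 0], "jaw": -1},
  {"xyz": [0.005, 0, 0], "twist": [0, 0, 0], "jaw": -1},
  {"xyz": [0.005, 0, 0], "twist": [0, 0, 0], "jaw": -1},
  {"xyz": [0.005, 0, 0], "twist": [0, 0, 0], "jaw": -1},
  {"xyz": [0.005, 0, 0], "twist": [0, 0, 0], "jaw": -1},
  {"xyz": [0.005, 0, 0], "twist": [0, 0, 0], "jaw": -1},
  {"xyz": [0.005, 0, 0], "twist": [0, 0, 0], "jaw": -1},
])

```text
t: 43.75
position: [424.9, 128.0, 44.1]
eef_rot: [0.716, 0.698, 0.002, -0.0]
force: [-1.8, -1.5, 5.8]
width: 0.207
grasp_force: 40.4
```

Call:
send_rows([
  {"xyz": [0.005, 0, 0], "twist": [0, 0, 0], "jaw": -1},
  {"xyz": [0.005, 0, 0], "twist": [0, 0, 0], "jaw": -1},
  {"xyz": [0.005, 0, 0], "twist": [0, 0, 0], "jaw": -1},
  {"xyz": [0.005, 0, 0], "twist": [0, 0, 0], "jaw": -1},
  {"xyz": [0.005, 0, 0], "twist": [0, 0, 0], "jaw": -1},
  {"xyz": [0.005, 0, 0], "twist": [0, 0, 0], "jaw": -1},
  {"xyz": [0.005, 0, 0], "twist": [0, 0, 0], "jaw": -1},
  {"xyz": [0.005, 0, 0], "twist": [0, 0, 0], "jaw": -1},
  {"xyz": [0.003, 0, 0], "twist": [0, 0, 0], "jaw": -1},
  {"xyz": [0.002, 0, 0], "twist": [0, 0, 0], "jaw": -1},
])

```text
t: 45.0
position: [425.8, 173.1, 44.0]
eef_rot: [0.716, 0.698, 0.002, -0.001]
force: [-0.8, -1.7, 6.0]
width: 0.203
grasp_force: 40.4
```

Call:
send_rows([
  {"xyz": [0.003, 0, 0], "twist": [0, 0, 0], "jaw": -1},
  {"xyz": [0.003, 0, 0], "twist": [0, 0, 0], "jaw": -1},
  {"xyz": [0.003, 0, 0], "twist": [0, 0, 0], "jaw": -1},
  {"xyz": [0.003, 0, 0], "twist": [0, 0, 0], "jaw": -1},
  {"xyz": [0.003, 0, 0], "twist": [0, 0, 0], "jaw": -1},
  {"xyz": [0.003, 0, 0], "twist": [0, 0, 0], "jaw": -1},
  {"xyz": [0.003, 0, 0], "twist": [0, 0, 0], "jaw": -1},
  {"xyz": [0.002, 0, 0], "twist": [0, 0, 0], "jaw": -1},
  {"xyz": [0.002, 0, 0], "twist": [0, 0, 0], "jaw": -1},
  {"xyz": [0.002, 0, 0], "twist": [0, 0, 0], "jaw": -1},
])

```text
t: 46.25
position: [426.4, 200.0, 44.1]
eef_rot: [0.716, 0.698, 0.002, -0.001]
force: [-0.5, -2.1, 4.1]
width: 0.207
grasp_force: 40.3
```

Call:
send_rows([
  {"xyz": [0.0015, 0, 0], "twist": [0, 0, 0], "jaw": -1},
  {"xyz": [0.0015, 0, 0], "twist": [0, 0, 0], "jaw": -1},
  {"xyz": [0.0015, 0, 0], "twist": [0, 0, 0], "jaw": -1},
  {"xyz": [0.0015, 0, 0], "twist": [0, 0, 0], "jaw": -1},
  {"xyz": [0.0015, 0, 0], "twist": [0, 0, 0], "jaw": -1},
  {"xyz": [0.0015, 0, 0], "twist": [0, 0, 0], "jaw": -1},
  {"xyz": [0.0015, 0, 0], "twist": [0, 0, 0], "jaw": -1},
  {"xyz": [0, 0, 0], "twist": [0, 0, 0], "jaw": -1},
  {"xyz": [0, 0, 0], "twist": [0, 0, 0], "jaw": -1},
  {"xyz": [0, 0, 0], "twist": [0, 0, 0], "jaw": -1},
])

```text
t: 47.5
position: [426.5, 208.2, 44.1]
eef_rot: [0.715, 0.699, -0.001, 0.001]
force: [-1.9, -11.9, 8.8]
width: 0.204
grasp_force: 40.7
```

Call:
send_rows([
  {"xyz": [0.0015, 0, 0], "twist": [0, 0, 0], "jaw": -1},
  {"xyz": [0.0015, 0, 0], "twist": [0, 0, 0], "jaw": -1},
  {"xyz": [0.001, 0, 0], "twist": [0, 0, 0], "jaw": -1},
  {"xyz": [0, 0, 0], "twist": [0, 0, 0], "jaw": -1},
  {"xyz": [0, 0, 0], "twist": [0, 0, 0], "jaw": -1},
  {"xyz": [0, 0, 0], "twist": [0, 0, 0], "jaw": -1},
  {"xyz": [0, 0, 0], "twist": [0, 0, 0], "jaw": -1},
  {"xyz": [0, 0, 0], "twist": [0, 0, 0], "jaw": -1},
  {"xyz": [0, 0, 0], "twist": [0, 0, 0], "jaw": -1},
  {"xyz": [0, 0, 0], "twist": [0, 0, 0], "jaw": -1},
])

```text
t: 48.75
position: [426.4, 208.3, 44.0]
eef_rot: [0.714, 0.7, -0.005, 0.003]
force: [-2.8, -28.0, 12.7]
width: 0.201
grasp_force: 41.3
```

Call:
send_rows([
  {"xyz": [-0.003, 0, 0], "twist": [0, 0, 0], "jaw": -1},
  {"xyz": [0, 0, 0], "twist": [0, 0, 0], "jaw": -1},
  {"xyz": [0, 0, 0], "twist": [0, 0, 0], "jaw": 0.2},
  {"xyz": [0, 0, 0], "twist": [0, 0, 0], "jaw": 0.2},
  {"xyz": [0, 0, 0], "twist": [0, 0, 0], "jaw": 0.2},
  {"xyz": [0, 0, -0.02], "twist": [0, 0, 0], "jaw": 0.2},
  {"xyz": [0, 0, -0.04], "twist": [0, 0, 0], "jaw": 0.2},
  {"xyz": [0, 0, -0.04], "twist": [0, 0, 0], "jaw": 0.2},
  {"xyz": [0, 0, -0.03], "twist": [0, 0, 0], "jaw": 0.2},
  {"xyz": [0, 0, 0], "twist": [0, 0, 0], "jaw": 0.2},
])

```text
t: 50.0
position: [427.8, 211.9, 176.0]
eef_rot: [0.716, 0.698, 0.004, 0.0]
force: [0.0, 0.2, 0.4]
width: 0.601
grasp_force: 0.0
```

Call:
send_rows([
  {"xyz": [0.018, 0.0025, 0], "twist": [0, 0, 0], "jaw": 0.2},
  {"xyz": [0.018, 0.0025, 0], "twist": [0, 0, 0], "jaw": -1},
  {"xyz": [0.018, 0.0025, 0], "twist": [0, 0, 0], "jaw": -1},
  {"xyz": [0.018, 0.0025, 0], "twist": [0, 0, 0], "jaw": -1},
  {"xyz": [0.018, 0.0025, 0], "twist": [0, 0, 0], "jaw": -1},
  {"xyz": [0.018, 0.0025, 0], "twist": [0, 0, 0], "jaw": -1},
  {"xyz": [0.018, 0.0025, 0], "twist": [0, 0, 0], "jaw": -1},
  {"xyz": [0.018, 0.0025, 0], "twist": [0, 0, 0], "jaw": -1},
  {"xyz": [0.018, 0.0025, 0], "twist": [0, 0, 0], "jaw": -1},
  {"xyz": [0.018, 0.0025, 0], "twist": [0, 0, 0], "jaw": -1},
])

```text
t: 51.25
position: [455.7, 391.6, 173.9]
eef_rot: [0.716, 0.698, 0.001, -0.001]
force: [0.2, 0.4, 0.3]
width: 0.005
grasp_force: 0.0
```

```bash
python3 - <<'E'
from h import *
for n in ('wrist','scene','side'):
    k=snap(n); print(n); blobs(k,'red',12,(380,560,300,480)); blobs(k,'blue',12,(380,700,50,300)); blobs(k,'green',12,(380,470,150,260))
    P=pts(k)
    for x0,y0 in((569,204.7),(647,203)):
        m=(abs(P[...,0]-x0)<22)&(abs(P[...,1]-y0)<60)&(P[...,2]>58)&(P[...,2]<90); q=P[m]
        if len(q)>20: print('tube y',np.percentile(q[:,1],[1,99]).round(1),'top z',np.percentile(q[:,2],[50,90,99]).round(1))
plan(toolR(88.8,0),[452.5,389.5,40])
E
```

```text
wrist
red [254.8 178.7] 442 med [453. 389.  21.] lo [440. 378.  19.] hi [465. 401.  22.]
blue [385.  312.4] 137 med [578. 255.  44.] lo [569. 255.  36.] hi [584. 256.  55.]
blue [458.8 324.3] 1110 med [644. 252.  57.] lo [634. 236.  39.] hi [660. 255.  65.]
tube y [214.5 223. ] top z [61.  64.5 65.6]
tube y [213.1 254.7] top z [63.3 65.3 66.2]
scene
red [380.6 178.7] 34 med [458. 392.  20.] lo [445. 380.  15.] hi [468. 401.  24.]
blue [338.  195.6] 52 med [581. 245.  61.] lo [565. 237.  50.] hi [590. 254.  66.]
blue [335.1 216.3] 56 med [659. 244.  61.] lo [643. 235.  47.] hi [668. 252.  67.]
green [331.2 158.8] 51 med [438. 207.  64.] lo [424. 201.  29.] hi [440. 214.  80.]
tube y [156.8 254. ] top z [63.1 66.3 68.1]
tube y [155.6 252.1] top z [62.7 66.1 69. ]
side
red [321.4 342. ] 168 med [455. 392.  21.] lo [443. 380.  17.] hi [467. 404.  23.]
blue [230.4 265.8] 198 med [650. 252.  59.] lo [635. 235.  37.] hi [664. 256.  66.]
blue [265.4 268.2] 198 med [572. 253.  59.] lo [557. 237.  37.] hi [586. 257.  66.]
tube y [158.  256.6] top z [63.8 66.4 67.9]
tube y [156.8 255.3] top z [64.  66.4 68.1]
pos [455.6 391.2 173.8] q [0.54 0.18 1.82 0.   1.15 0.56] F [ 0.5 -0.2  0.2] w 0.0 | rot [-0.  -0.2 -0.2] /rows 0.0 | shift in new axes [-0.0017 -0.003   0.1338] in old [-0.0022 -0.003   0.1338]
```

The tubes rode along still seated (tops 66 mm). The button is at (453,389), top at z≈21.5. Pressing it with the fingers shut.

Call:
send_rows([
  {"xyz": [-0.0017, -0.0025, 0.028], "twist": [0, 0, 0], "jaw": -1},
  {"xyz": [0, 0, 0.028], "twist": [0, 0, 0], "jaw": -1},
  {"xyz": [0, 0, 0.028], "twist": [0, 0, 0], "jaw": -1},
  {"xyz": [0, 0, 0.028], "twist": [0, 0, 0], "jaw": -1},
  {"xyz": [0, 0, 0.025], "twist": [0, 0, 0], "jaw": -1},
  {"xyz": [0, 0, 0.01], "twist": [0, 0, 0], "jaw": -1},
  {"xyz": [0, 0, 0], "twist": [0, 0, 0], "jaw": -1},
  {"xyz": [0, 0, 0], "twist": [0, 0, 0], "jaw": -1},
  {"xyz": [0, 0, 0], "twist": [0, 0, 0], "jaw": -1},
  {"xyz": [0, 0, 0], "twist": [0, 0, 0], "jaw": -1},
])

```text
t: 52.65
position: [453.4, 389.6, 27.7]
eef_rot: [0.716, 0.698, 0.002, -0.001]
force: [-0.4, -0.1, 0.3]
width: -0.001
grasp_force: 0.0
```

Call:
send_rows([
  {"xyz": [0, 0, 0.002], "twist": [0, 0, 0], "jaw": -1},
  {"xyz": [0, 0, 0.002], "twist": [0, 0, 0], "jaw": -1},
  {"xyz": [0, 0, 0.002], "twist": [0, 0, 0], "jaw": -1},
  {"xyz": [0, 0, 0.002], "twist": [0, 0, 0], "jaw": -1},
  {"xyz": [0, 0, 0.001], "twist": [0, 0, 0], "jaw": -1},
  {"xyz": [0, 0, 0.001], "twist": [0, 0, 0], "jaw": -1},
  {"xyz": [0, 0, 0.001], "twist": [0, 0, 0], "jaw": -1},
  {"xyz": [0, 0, 0], "twist": [0, 0, 0], "jaw": -1},
  {"xyz": [0, 0, 0], "twist": [0, 0, 0], "jaw": -1},
  {"xyz": [0, 0, 0], "twist": [0, 0, 0], "jaw": -1},
])

```text
t: 53.9
position: [453.0, 389.4, 16.1]
eef_rot: [0.716, 0.698, 0.001, -0.001]
force: [-1.3, -1.9, 5.4]
width: -0.001
grasp_force: 2.6
```

Nearly down; press on until it bottoms out.

Call:
send_rows([
  {"xyz": [0, 0, 0.001], "twist": [0, 0, 0], "jaw": -1},
  {"xyz": [0, 0, 0.001], "twist": [0, 0, 0], "jaw": -1},
  {"xyz": [0, 0, 0.001], "twist": [0, 0, 0], "jaw": -1},
  {"xyz": [0, 0, 0.001], "twist": [0, 0, 0], "jaw": -1},
  {"xyz": [0, 0, 0], "twist": [0, 0, 0], "jaw": -1},
  {"xyz": [0, 0, 0], "twist": [0, 0, 0], "jaw": -1},
  {"xyz": [0, 0, 0], "twist": [0, 0, 0], "jaw": -1},
  {"xyz": [0, 0, 0], "twist": [0, 0, 0], "jaw": -1},
  {"xyz": [0, 0, 0], "twist": [0, 0, 0], "jaw": -1},
  {"xyz": [0, 0, 0], "twist": [0, 0, 0], "jaw": -1},
])

```text
t: 55.15
position: [453.1, 389.5, 15.7]
eef_rot: [0.716, 0.699, 0.0, -0.001]
force: [-9.5, -7.2, 24.0]
width: 0.003
grasp_force: 11.7
```

Bottomed out: 24 N with no further travel. Lifting off.

Call:
send_rows([
  {"xyz": [0, 0, -0.005], "twist": [0, 0, 0], "jaw": -1},
  {"xyz": [0, 0, -0.02], "twist": [0, 0, 0], "jaw": -1},
  {"xyz": [0, 0, -0.04], "twist": [0, 0, 0], "jaw": -1},
  {"xyz": [0, 0, -0.04], "twist": [0, 0, 0], "jaw": -1},
  {"xyz": [0, 0, -0.04], "twist": [0, 0, 0], "jaw": -1},
  {"xyz": [0, 0, -0.03], "twist": [0, 0, 0], "jaw": -1},
  {"xyz": [0, 0, 0], "twist": [0, 0, 0], "jaw": -1},
  {"xyz": [0, 0, 0], "twist": [0, 0, 0], "jaw": -1},
  {"xyz": [0, 0, 0], "twist": [0, 0, 0], "jaw": -1},
  {"xyz": [0, 0, 0], "twist": [0, 0, 0], "jaw": -1},
])

```text
t: 56.4
position: [452.4, 388.4, 185.3]
eef_rot: [0.716, 0.698, -0.0, -0.002]
force: [-0.2, 0.6, -0.2]
width: -0.003
grasp_force: 0.0
```

```bash
python3 - <<'E'
from h import *
k=snap('scene'); a=k['frame'][80:300,130:430]; cv2.imwrite('pics/s8.png',cv2.resize(a,None,fx=2.5,fy=2.5)[:,:,::-1])
blobs(k,'green',12,(380,470,150,260))
k=snap('side'); blobs(k,'green',12,(380,470,150,260)); blobs(k,'blue',12,(380,700,-300,300))
E
```

```text
green [331.1 158.8] 50 med [436. 208.  64.] lo [423. 201.  26.] hi [440. 214.  81.]
blue [230.4 265.8] 199 med [649. 251.  60.] lo [635. 236.  38.] hi [664. 256.  67.]
blue [265.4 268.2] 196 med [572. 253.  59.] lo [557. 237.  40.] hi [586. 257.  67.]
```

View pics/s8.png

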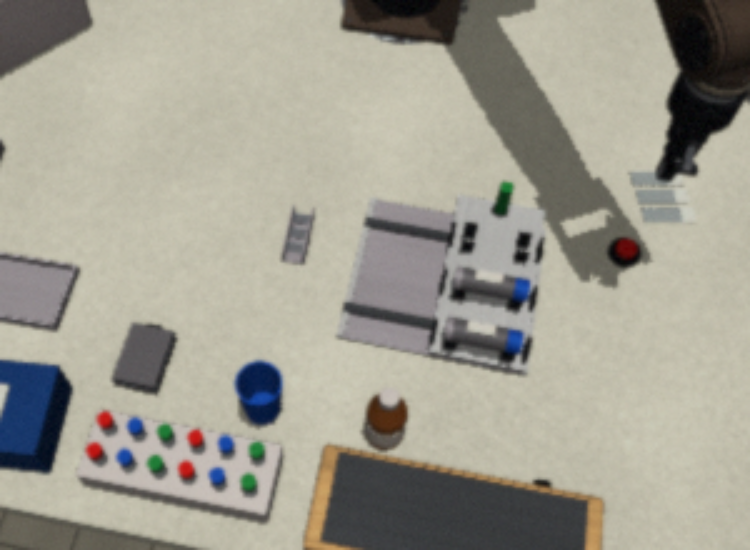

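The picture shows the carriage home with both tubes in their cradles (caps at (520,290) and (515,340)), everything else in place and no third tube.

```bash
python3 -c "
from plant import order; print(order.finish_job())"
```

```text
the job is handed in; nothing more can be done
None
```

The job is handed in: both tubes present (no third was found) lie rib-down and fully seated in the middle and far cradles, the loaded carriage is against its home stop, and the red call button was then pressed all the way, in 56 s.

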